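# Charge the mill's grinding bowl through its sprung feed gate

## Task

Tip all six ceramic balls from the tray into the mill's feed hopper while its gate is shut, and set the empty tray back down upright on the bench. Then pull the gate's sprung rod up by its T-handle until its pointer stands level with the brass set pointer on the scale, and keep holding it there while all the balls run down the chute into the bowl: the rod springs back if let go, so finish while still holding it at the mark. Leave the amber bottle, beaker, jar and spanner alone.

Things in the scene. Friction and masses are not known exactly. Their poses are not given: they have to be found in the camera images.
- feeder: Bench ball mill with feed hopper, fixed; grey base 385 x 190 mm, white housing. Origin on the bench (z = 0) below the hopper's centre; x points down the chute to the bowl, y across, z up. Along x: hopper -64 to +64 mm, gate +64, rod +83, chute end +153, bowl centre +203; a clear guard 151 mm high covers bowl and chute end from +132 to +294 mm.
- hopper_mouth (a point): Centre of the hopper's open top, 178 mm above the bench. Steel box, inside 120 mm along the feeder's x, 104 mm along y, walls 4 mm, rim bead up to 182 mm; floor slopes down 16 degrees to +x, from 139 to 104 mm above the bench; the gate closes the +x side.
- tube_top (a point): Top of the fixed guide tube (22 mm diameter, 232 mm above the bench) out of which the rod is drawn. Around it: scale plate at its +y side, equally high; cross-beam through it along the feeder's y (128 mm long, 196 mm high); the gate's two guides 15 mm nearer the hopper at y = +-58 mm (12 mm wide, 222 mm high).
- bowl_floor (a point): Centre of the inner floor of the round steel grinding bowl (inner diameter 150 mm, wall 41 mm high above this floor).
- pull_rod (a joint): Travel of the sprung pull rod (m): 0 = spring closed, gate shut; grows as the rod is drawn straight up, out of its guide tube; stop at 0.055. Rod, T-handle, pointer and gate blade are one piece. Pulling up takes about 7 N at 0, rising to about 13.5 N at 0.055; it snaps shut when released. A travel of 0.03 or more lets the balls pass below the gate.
- rod_handle (a point): Centre of the black T-handle on top of the rod: a bar 64 mm long along the feeder's y, 16 mm wide along its x, 22 mm tall (250 to 272 mm above the bench while shut). It rises with the rod; free space around and above it, guide tube top 18 mm below it.
- rod_pointer (a point): Tip of the small dark pointer that sticks out of the guide tube's slot and rises with the rod along the scale plate, 172 mm above the bench while shut.
- set_pointer (a joint): Height setting of the brass set pointer clamped on the scale plate, in m of rod travel: the rod's pointer is level with it when joint pull_rod has this same value (0.032 to 0.050). It is clamped and does not move by itself.
- set_mark (a point): Tip of the brass set pointer: the length mark for the rod's pointer.
- tray: Loose steel pouring tray, about 0.24 kg, holding the balls. Origin under the centre of its flat floor, z up, x to the pouring lip. 88 mm wide over its side walls (34 mm high), floor 4 mm thick. Opposite the lip an upright black grip plate at x = -58 mm: 10 mm thick (x), 60 mm wide (y), 22 to 88 mm above the underside.
- tray_grip (a point): Good grasp point in the upper part of the tray's grip plate: tray x = -58 mm, 70 mm above the tray's underside; fingers close along the tray's x.
- tray_lip (a point): Middle of the open pouring lip: tray x = +82 mm, 17 mm above the underside. From x = +44 mm the floor ramps up to it by 19 degrees; beside it the side walls are 41 mm high. Balls roll out once the tray is tipped lip-down by more than 19 degrees; 40 degrees empties it.
- ball0_center (a point): Centre of a loose white ceramic ball, 24 mm diameter, 18 g; starts in the tray.
- ball1_center (a point): Centre of a loose white ceramic ball, 24 mm diameter, 18 g; starts in the tray.
- ball2_center (a point): Centre of a loose white ceramic ball, 24 mm diameter, 18 g; starts in the tray.
- ball3_center (a point): Centre of a loose white ceramic ball, 24 mm diameter, 18 g; starts in the tray.
- ball4_center (a point): Centre of a loose white ceramic ball, 24 mm diameter, 18 g; starts in the tray.
- ball5_center (a point): Centre of a loose white ceramic ball, 24 mm diameter, 18 g; starts in the tray.
- amber_bottle: Bystander: amber glass bottle with screw cap, 64 mm diameter, 125 mm tall; origin under its centre. Leave alone.
- beaker: Bystander: glass beaker, 68 mm diameter, 85 mm tall; origin under its centre. Leave alone.
- jar: Bystander: white jar with black lid, 60 mm diameter, 75 mm tall; origin under its centre. Leave alone.
- spanner: Bystander: spanner lying flat on the bench; origin under its middle. Leave alone.
There are look-alikes about, which are no part of the job. Leave any purple look-alike of the tray alone.

How it is judged:
By the outcome, as a careful person would: the job done as asked, in the order asked, and still so for the second after the job is handed in, while the arm keeps its last pose, push and grip.
It also fails if it takes over 72 s, if anything falls off the work surface, if the arm or the gripper's body presses on something with over 40 N, if the wrist force passes 120 N, or if a joint passes its speed limit or range.

## Robot

A 6-joint arm with a two-finger parallel gripper is mounted at the origin on the work surface. World frame = base frame: x ahead of the robot, y to its left, z up, the work surface at z = 0. Lengths are in mm, angles in rad, forces in N, time in s.
With the tool pointing down it reaches from about 350 to 975 mm from the base axis. Payload 7.1 kg.
Tool frame: the origin (TCP) lies midway between the tips of the shut fingers; the grasp point (between the pads) lies 19 mm behind it (ctrl.hold_point_z is the distance from the TCP to the grasp point, in mm); z points along the fingers, y is the direction in which the jaws open and shut (so a half turn about z gives the same grasp; the last joint's range is limited). The gripper opens to 88 mm and grips with 3 to 60 N. Pads are 20 mm wide; open, the fingers measure 115 mm over their backs; the gripper's body (75 mm by 178 mm) begins 61 mm behind the grasp point.
Start: joints at [1.29, 0.423, 1.63, -0, 1.089, -0.019], TCP at [161.731, 603.695, 222.675] pointing down, gripper open.
Joint ranges: [-3, 3], [-0.9, 2.11], [0.09, 2.58], [-1.31, 4.45], [0.11, 2.69], [-2.54, 2.54]. Speed limits (rad/s): [2.39, 2.39, 3.01, 3.14, 3.14, 3.14].

## Interface

Orientations are given as a rotation vector (axis times angle).
In Python, from workcell import ctrl, eyes gives the robot as it stands.
- The arm moves only by the tool move_arm, never from a script. Its argument "deltas" is a list of rows, each a list of 6 numbers: the shift along the tool's x, y, z in mm, then the turn, a rotation vector about the tool's x, y, z in rad. A call has 1 to 5 rows; each row shifts and turns the pose as measured when the row begins, along the tool's axes as they then stand; what a row does not reach is not made up. A row lasts 1/12 s, in which the tool goes at most 41.7 mm and 7.16 degrees, less where a joint would pass 70% of its speed; a pose out of reach is approached as far as the arm can. A call is refused whole if a number of a shift passes 41.7 or a number of a turn 0.125, either way. A call with a gripper value outside its range is refused whole. "hand" is the closure, from -1 (fully open) to 1 (shut), set as the call begins (left out, the last holds). The fingers move at their own pace and stop on an object; the grip force is fixed at half the most. Time passes only in rows, so rows that do not move let the fingers close. It gives the time, the measured TCP pose, the force and the opening at its end, in the units of the state.
- ctrl.get_obs(): the state, without advancing time (a new reading comes with each control period).
- eyes.get_image(name): name is "scene" or "side" or "wrist"; returns a dict with "frame" (384x512x3 uint8, red, green, blue), "range_z" (384x512 float32, mm along the optical axis (not along the pixel's ray), 0 where there is no reading), "fx", "fy", "cx", "cy" (pixels), "cam_to_world" (4x4, takes a point from camera to world coordinates). Camera axes: x right, y down, z forward; pixel columns grow to the right and rows downward; lengths in mm; the calibration is good to about 2 mm. A picture is of the moment at which its call begins.
- ctrl.close_job(): hands the job in, once; it reports no verdict.
The state is a dict: "t": time; "qpos": joint angles; "qvel": joint speeds; "joint_torque": joint torques, N m; "ee_pos": TCP position; "orientation": TCP orientation; "ft_force": force on the tool from outside, world axes, zero at the start; "moment": the same for the moment, N m; "width": finger opening in mm.
Only numpy, scipy, OpenCV 4.12 (cv2) and the standard library are available. Lean on these libraries where they do the work, as an engineer would, in place of code of your own. Each camera call takes 0.05 s, during which the arm holds its last target.

## Working session

There is one attempt and no reset: what is moved stays moved. The work goes in short steps, Python scripts to look and compute and a tool call to move; the robot and the scene stay as the last step left them, time stands still between calls to the robot, and variables do not carry over. Pictures are saved under pics/ and viewed, and the job is handed in when it is done.

Besides the shell and the picture viewer there is one more tool, called after "Emit:" as a command line: name --pt "numbers of a row" for each row, then --argument value for the rest. move_arm: Moves the arm, as the interface text tells. Its arguments: {"type":"object","properties":{"deltas":{"type":"array"},"hand":{"type":"number"}},"required":["deltas"]}

```bash
mkdir -p pics; ls
python3 - <<'E'
from workcell import ctrl, eyes
import cv2
o=ctrl.get_obs(); print(o); print(ctrl.hold_point_z)
for n in ["scene","side","wrist"]:
    d=eyes.get_image(n); cv2.imwrite(f"pics/a_{n}.png",cv2.cvtColor(d["frame"],cv2.COLOR_RGB2BGR)); print(n,d["fx"],d["cx"],d["cy"],d["cam_to_world"].round(3).tolist())
E
```

```text
pics
{'t': 0.0, 'qpos': array([ 1.28997662e+00,  4.23838491e-01,  1.63066310e+00, -3.01160081e-05,
        1.08857068e+00, -1.89489611e-02]), 'qvel': array([ 0.0006738 , -0.00031075, -0.00051189,  0.00107981, -0.00059401,
       -0.00069608]), 'joint_torque': array([ 4.23297352e-04, -5.44605911e+01, -2.73671061e+01,  6.43715914e-02,
        2.26020796e-02, -1.31044494e-04]), 'ee_pos': array([161.60922108, 603.19147568, 221.91371909]), 'orientation': array([-4.10123957e-01, -3.11451039e+00,  2.30422548e-03]), 'ft_force': array([-0.64151603, -0.12009099,  0.96486222]), 'moment': array([ 0.01739203, -0.01847286, -0.0018984 ]), 'width': 87.85770851635824}
18.700000000000003
scene 461.1978768967059 249.66897414371218 187.72781447154404 [[-0.874, 0.287, -0.391, 1141.672], [0.485, 0.488, -0.726, 1113.902], [-0.017, -0.825, -0.566, 1084.582], [0.0, 0.0, 0.0, 1.0]]
side 387.4727396999561 255.93732772944085 189.4140863074171 [[0.997, -0.07, 0.045, 468.013], [-0.082, -0.768, 0.635, -756.366], [-0.009, -0.637, -0.771, 1046.668], [0.0, 0.0, 0.0, 1.0]]
wrist 284.036486357742 256.5867517040895 192.7315466299933 [[0.258, 0.924, 0.283, 83.28], [0.966, -0.247, -0.075, 624.239], [0.001, 0.293, -0.956, 383.621], [0.0, 0.0, 0.0, 1.0]]
```

View pics/a_scene.png

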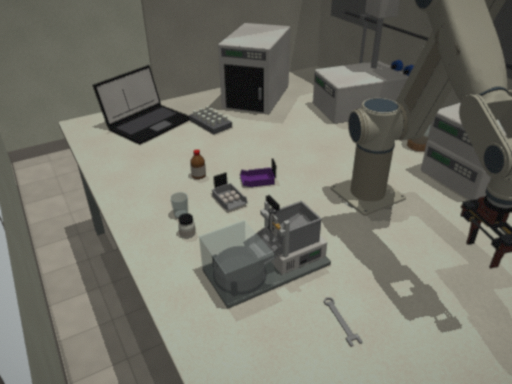

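View pics/a_side.png

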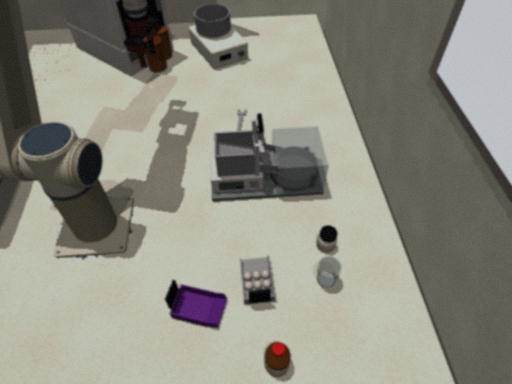

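View pics/a_wrist.png

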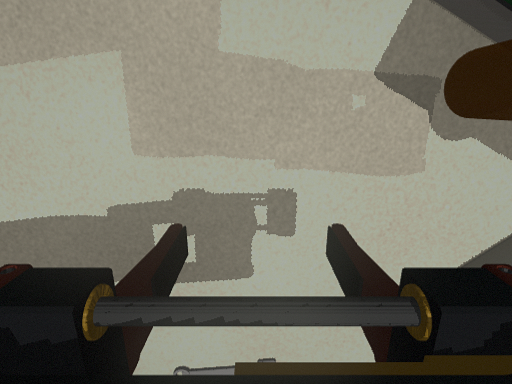

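The steel tray holding balls is at scene (229,197) / side (257,282). The purple look-alike is at scene (258,177) / side (197,306). I'll enlarge both areas and measure.

```bash
cat > h.py <<'E'
import numpy as np, cv2
from workcell import ctrl, eyes
from scipy.spatial.transform import Rotation as R
def grab(n,tag=None):
    d=eyes.get_image(n); d['bgr']=cv2.cvtColor(d['frame'],cv2.COLOR_RGB2BGR)
    z=d['range_z']; H,W=z.shape; u,v=np.meshgrid(np.arange(W),np.arange(H))
    P=np.stack([(u-d['cx'])/d['fx']*z,(v-d['cy'])/d['fy']*z,z,np.ones_like(z)],-1)
    d['xyz']=(P@d['cam_to_world'].T)[...,:3]; d['xyz'][z==0]=np.nan
    if tag: np.savez(f'pics/{tag}.npz',**{k:v for k,v in d.items()})
    return d
def crop(d,x0,y0,x1,y1,s,name):
    c=cv2.resize(d['bgr'][y0:y1,x0:x1],None,fx=s,fy=s,interpolation=cv2.INTER_CUBIC); cv2.imwrite(name,c)
def proj(d,p):
    q=np.linalg.inv(d['cam_to_world'])@np.append(p,1); return np.array([d['fx']*q[0]/q[2]+d['cx'],d['fy']*q[1]/q[2]+d['cy']])
def ray(d,u,v):
    M=d['cam_to_world']; r=M[:3,:3]@np.array([(u-d['cx'])/d['fx'],(v-d['cy'])/d['fy'],1]); return M[:3,3],r
def onz(d,u,v,z):
    o,r=ray(d,u,v); return o+r*(z-o[2])/r[2]
E
python3 - <<'E'
from h import *
s=grab('scene','s0'); e=grab('side','e0')
a=cv2.resize(s['bgr'][155:255,170:340][:, :],None,fx=4.4,fy=4.4,interpolation=cv2.INTER_CUBIC)
cv2.imwrite('pics/b_scene_tray.png',cv2.resize(s['bgr'][155:225,190:300],None,fx=7,fy=7,interpolation=cv2.INTER_CUBIC))
cv2.imwrite('pics/b_scene_mill.png',cv2.resize(s['bgr'][185:305,190:340],None,fx=5,fy=5,interpolation=cv2.INTER_CUBIC))
cv2.imwrite('pics/b_side.png',cv2.resize(e['bgr'][100:340,150:350],None,fx=2.5,fy=2.5,interpolation=cv2.INTER_CUBIC))
E
```

```text
(no output)
```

View pics/b_scene_tray.png

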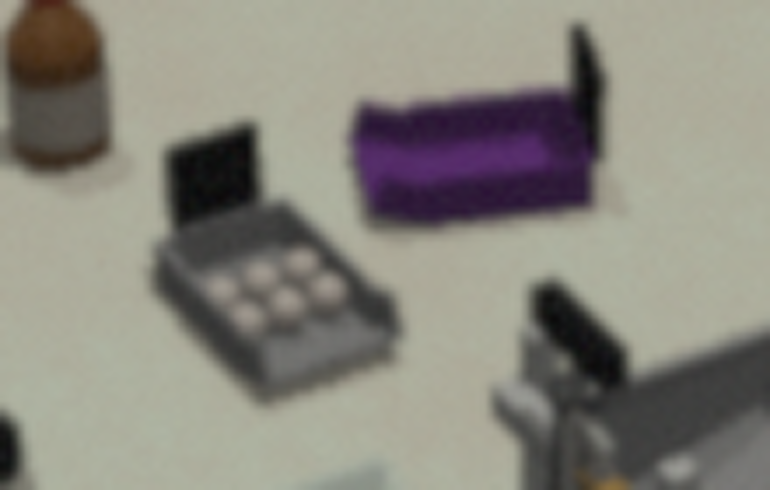

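View pics/b_scene_mill.png

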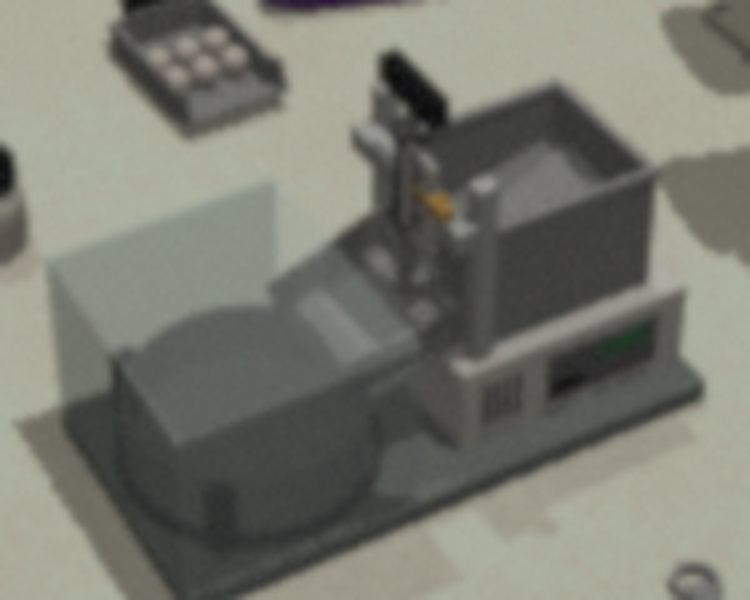

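View pics/b_side.png

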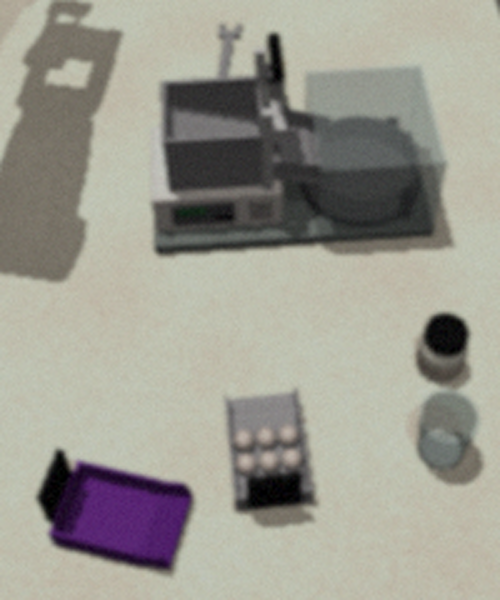

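The crops confirm it: the grey tray at scene (229,197) holds six balls, with its black grip plate on the far side and its lip toward the mill. The purple one is empty, so I'll leave it alone. Next I measure.

Run:
```python
from h import *
S=np.load('pics/s0.npz'); E=np.load('pics/e0.npz')
# black plate: dark pixels in boxes
def dark(d,x0,y0,x1,y1,zr,thr=60):
    m=np.zeros(d['range_z'].shape,bool); m[y0:y1,x0:x1]=d['bgr'][y0:y1,x0:x1].max(-1)<thr
    p=d['xyz'][m]; ok=(p[:,2]>zr[0])&(p[:,2]<zr[1]); return p[ok]
for n,d,b in [('S',S,(205,165,235,192)),('E',E,(243,284,280,310))]:
    p=dark(d,*b,(25,100)); print(n,'plate',len(p),p.mean(0).round(1),p.min(0).round(1),p.max(0).round(1))
    w,v=np.linalg.eigh(np.cov(p[:,:2].T)); print(w**.5,v.T)
    r=cv2.minAreaRect(p[:,:2].astype(np.float32)); print(r)
for n,d,b in [('S',S,(205,185,250,216)),('E',E,(236,255,275,295))]:
    x0,y0,x1,y1=b; p=d['xyz'][y0:y1,x0:x1].reshape(-1,3)
    c=d['bgr'][y0:y1,x0:x1].reshape(-1,3).astype(int)
    print(n,'tray all rect>12',cv2.minAreaRect(p[(p[:,2]>12)&(p[:,2]<45)][:,:2].astype(np.float32)))
for n,d,b in [('S',S,(255,185,280,220)),('E',E,(250,105,275,140))]:
    p=dark(d,*b,(235,290),60); print(n,'handle',len(p),p.mean(0).round(1),p.min(0).round(1),p.max(0).round(1)); 
    if len(p)>3: print(cv2.minAreaRect(p[:,:2].astype(np.float32)))
# hopper rim
for n,d,b in [('S',S,(255,195,330,260)),('E',E,(205,120,270,180))]:
    x0,y0,x1,y1=b; p=d['xyz'][y0:y1,x0:x1].reshape(-1,3); q=p[(p[:,2]>172)&(p[:,2]<187)]
    print(n,'rim',len(q),cv2.minAreaRect(q[:,:2].astype(np.float32)),np.percentile(q[:,:2],[2,98],axis=0).round(1).tolist())
# base plate / guard corners: side view plate
for n,d,b in [('S',S,(190,205,340,305)),('E',E,(200,110,335,205))]:
    x0,y0,x1,y1=b; p=d['xyz'][y0:y1,x0:x1].reshape(-1,3); q=p[(p[:,2]>8)&(p[:,2]<300)]
    print(n,'all',len(q),cv2.minAreaRect(q[:,:2].astype(np.float32)), 'zmax',q[:,2].max())
```

```text
S plate 128 [ 509.6 -308.2   60.4] [ 482.4 -317.1   29.8] [ 534.9 -299.2   90.2]
[ 3.61432192 14.9586441 ] [[ 0.04548066 -0.99896522]
 [-0.99896522 -0.04548066]]
((508.6787414550781, -308.1522521972656), (17.85672378540039, 52.48750305175781), 89.94015502929688)
E plate 271 [ 503.9 -316.3   64.3] [ 473.2 -319.9   25.4] [ 537.4 -303.3   91.9]
[ 2.46531345 17.06456383] [[ 0.0493053  -0.99878375]
 [-0.99878375 -0.0493053 ]]
((505.665283203125, -313.9912414550781), (64.5994873046875, 13.70982837677002), 7.348713397979736)
S tray all rect>12 ((472.74835205078125, -242.70452880859375), (160.7944793701172, 149.0535888671875), 1.0796687602996826)
E tray all rect>12 ((500.8522644042969, -237.3599853515625), (87.88862609863281, 130.79147338867188), 1.7735122442245483)
S handle 101 [556.2 169.4 264.9] [547.4 137.1 235. ] [564.  193.9 276.3]
((556.399169921875, 165.5099334716797), (15.586897850036621, 56.729190826416016), 3.125537157058716)
E handle 63 [546.9 144.6 268.4] [539.9 124.3 253.9] [552.5 185.4 274.6]
((548.441650390625, 154.71878051757812), (61.118499755859375, 12.137948989868164), 84.99127197265625)
S rim 325 ((486.6364440917969, 158.58917236328125), (169.4561004638672, 130.5089111328125), 2.427717685699463) [[405.5, 103.9], [563.6, 224.1]]
E rim 311 ((481.5552062988281, 156.1514892578125), (124.88980102539062, 163.55230712890625), 88.89747619628906) [[400.0, 94.7], [546.2, 215.7]]
S all 8812 ((527.3707275390625, 95.203369140625), (517.255615234375, 555.8460083007812), 59.32010269165039) zmax 271.008263472452
E all 7774 ((568.3550415039062, 294.2596740722656), (469.2946472167969, 384.0076904296875), 89.12066650390625) zmax 274.5884566810423
```

Run:
```python
from h import *
S=np.load('pics/s0.npz'); E=np.load('pics/e0.npz')
def save(d,x0,y0,x1,y1,s,n):
    c=cv2.resize(d['bgr'][y0:y1,x0:x1],None,fx=s,fy=s,interpolation=cv2.INTER_CUBIC)
    c=cv2.convertScaleAbs(c,alpha=1.5,beta=20)
    for x in range((x0+9)//10*10,x1,10): cv2.putText(c,str(x),(int((x-x0+.5)*s),8),0,.35,(0,0,255)); cv2.line(c,(int((x-x0+.5)*s),10),(int((x-x0+.5)*s),16),(0,0,255))
    for y in range((y0+9)//10*10,y1,10): cv2.putText(c,str(y),(0,int((y-y0+.5)*s)),0,.35,(0,0,255)); cv2.line(c,(24,int((y-y0+.5)*s)),(30,int((y-y0+.5)*s)),(0,0,255))
    cv2.imwrite(n,c)
save(S,250,190,330,265,8,'pics/c_s.png'); save(E,205,105,285,175,8,'pics/c_e.png')
# planes: hopper front wall (E view, -y face)
p=E['xyz'][155:172,222:250].reshape(-1,3); print('E front wall',np.nanmedian(p,0)); 
q=p[~np.isnan(p[:,0])]; A=np.c_[q[:,0],np.ones(len(q))]; print('front',np.linalg.lstsq(A,q[:,1],rcond=None)[0], q.std(0))
# horizontal cross-sections around z=170..178 for S (+y wall outside)
m=(S['xyz'][...,2]>150)&(S['xyz'][...,2]<172); yy,xx=np.where(m); p=S['xyz'][m]; c=(xx>255)&(xx<325)&(p[:,1]>190); q=p[c]
print('S +y wall',len(q),np.median(q,0),np.polyfit(q[:,0],q[:,1],1))
np.set_printoptions(suppress=True,precision=1)
print(E['xyz'][150,200:285:3])
```

```text
E front wall [465.11584151 103.48776034 143.42409224]
front [-4.38788839e-03  1.05483965e+02] [25.82661507  1.7074972  22.98750478]
S +y wall 380 [542.24428752 216.16262852 154.45984805] [8.12324203e-02 1.76429787e+02]
[[331.5 325.9  -4.8]
 [343.9 317.1   2.7]
 [355.3 316.4   2.4]
 [366.5 318.6  -0.8]
 [378.  316.5   0.3]
 [403.3 126.6 184.6]
 [409.6 175.4 136. ]
 [419.5 177.7 133. ]
 [429.4 178.5 131.2]
 [439.4 177.8 131. ]
 [449.3 181.6 126.4]
 [459.3 184.6 122.5]
 [469.5 188.9 117.3]
 [479.7 190.5 114.8]
 [489.9 190.4 114.1]
 [500.1 190.4 113.1]
 [510.5 195.3 107.4]
 [521.  197.7 104.1]
 [524.6  96.6 203.1]
 [533.8  95.4 203.5]
 [543.7 102.5 195.6]
 [553.3 104.8 192.4]
 [574.1 207.8  89.3]
 [584.5 206.9  89.3]
 [594.8 204.3  90.8]
 [596.7 143.9 150.1]
 [606.1 140.8 152.3]
 [616.4 143.1 149.1]
 [625.6 139.  152.2]]
```

View pics/c_s.png

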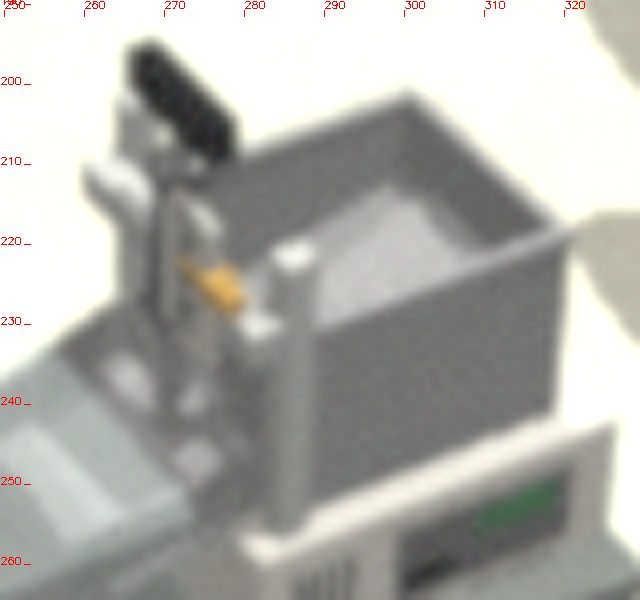

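View pics/c_e.png

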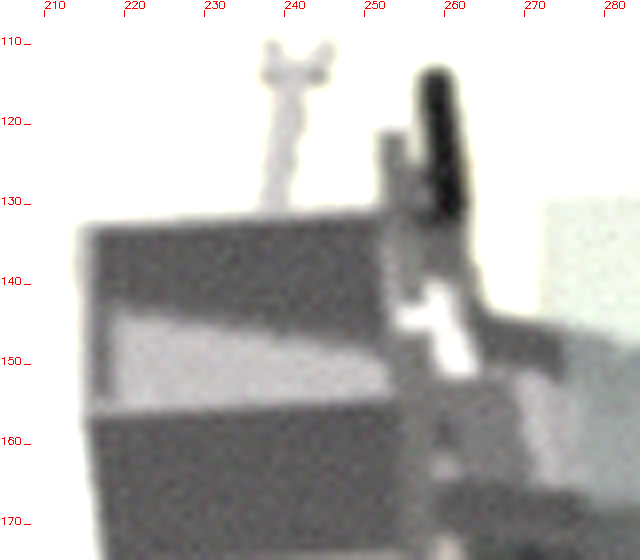

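Run:
```python
from h import *
S=np.load('pics/s0.npz'); E=np.load('pics/e0.npz')
np.set_printoptions(suppress=True,precision=1)
for t,d,l in [('E',E,[(214.5,132),(215,156.5),(251,130.5),(250,155)]),('S',S,[(300,201),(320,218.5),(289,230.5)])]:
    for u,v in l: print(t,u,v,onz(d,u,v,182))
print('handle top E ends z272',onz(E,258,113.3,272),onz(E,258.5,131,272))
print('handle top S ends',onz(S,267.5,195,272),onz(S,277,207,272))
print('spot S rod pointer? brass tip',onz(S,271,222.5,210),onz(S,279,227,210))
# housing/base plate corners E  at z~12
for u,v in [(212,199),(323,193)]: print(onz(E,u,v,12))
```

```text
E 214.5 132 [402.8 213.9 182. ]
E 215 156.5 [402.7 100.5 182. ]
E 251 130.5 [523.4 210.  182. ]
E 250 155 [511.9  97.  182. ]
S 300 201 [410.9 107.8 182. ]
S 320 218.5 [409.3 216.8 182. ]
S 289 230.5 [525.3 217.1 182. ]
handle top E ends z272 [545.1 186.2 272. ] [539.6 105.2 272. ]
handle top S ends [551.4 132.5 272. ] [558.6 198.8 272. ]
spot S rod pointer? brass tip [570.8 186.1 210. ] [561.3 216.4 210. ]
[376.6  67.8  12. ]
[756.6  59.8  12. ]
```

```bash
cat >> h.py <<'E'
def fkR(q):
    return (R.from_euler('z',q[0])*R.from_euler('y',q[1]+q[2])*R.from_euler('z',q[3])*R.from_euler('y',q[4])*R.from_euler('z',q[5])*R.from_euler('z',np.pi/2))
E
python3 - <<'E'
from h import *
o=ctrl.get_obs(); 
for off in (np.pi/2,-np.pi/2):
    A=fkR(o['qpos'])*R.from_euler('z',off-np.pi/2); print(off,(A.inv()*R.from_rotvec(o['orientation'])).magnitude())
np.set_printoptions(suppress=True,precision=2)
for off in (np.pi/2,-np.pi/2):
  for sgn in (1,-1):
    for th in (0,.4,.8):
      z=np.array([0,-np.sin(th),-np.cos(th)]); y=sgn*np.array([0,np.cos(th),-np.sin(th)]); x=np.cross(y,z)
      Rt=R.from_matrix(np.c_[x,y,z])
      for p in (1.7,2.1):
        W=R.from_euler('y',p).inv()*R.from_euler('z',.33).inv()*Rt*R.from_euler('z',-off)
        print(off,sgn,th,p,W.as_euler('ZYZ'))
E
```

```text
1.5707963267948966 6.525274666480489e-16
-1.5707963267948966 3.1415926535897927
1.5707963267948966 1 0 1.7 [ 0.    1.44 -1.24]
1.5707963267948966 1 0 2.1 [ 0.    1.04 -1.24]
1.5707963267948966 1 0.4 1.7 [-0.38  1.58 -1.22]
1.5707963267948966 1 0.4 2.1 [-0.41  1.21 -1.06]
1.5707963267948966 1 0.8 1.7 [-0.76  1.71 -1.25]
1.5707963267948966 1 0.8 2.1 [-0.76  1.42 -0.97]
1.5707963267948966 -1 0 1.7 [0.   1.44 1.9 ]
1.5707963267948966 -1 0 2.1 [-0.    1.04  1.9 ]
1.5707963267948966 -1 0.4 1.7 [-0.38  1.58  1.92]
1.5707963267948966 -1 0.4 2.1 [-0.41  1.21  2.08]
1.5707963267948966 -1 0.8 1.7 [-0.76  1.71  1.9 ]
1.5707963267948966 -1 0.8 2.1 [-0.76  1.42  2.17]
-1.5707963267948966 1 0 1.7 [0.   1.44 1.9 ]
-1.5707963267948966 1 0 2.1 [0.   1.04 1.9 ]
-1.5707963267948966 1 0.4 1.7 [-0.38  1.58  1.92]
-1.5707963267948966 1 0.4 2.1 [-0.41  1.21  2.08]
-1.5707963267948966 1 0.8 1.7 [-0.76  1.71  1.9 ]
-1.5707963267948966 1 0.8 2.1 [-0.76  1.42  2.17]
-1.5707963267948966 -1 0 1.7 [ 0.    1.44 -1.24]
-1.5707963267948966 -1 0 2.1 [ 0.    1.04 -1.24]
-1.5707963267948966 -1 0.4 1.7 [-0.38  1.58 -1.22]
-1.5707963267948966 -1 0.4 2.1 [-0.41  1.21 -1.06]
-1.5707963267948966 -1 0.8 1.7 [-0.76  1.71 -1.25]
-1.5707963267948966 -1 0.8 2.1 [-0.76  1.42 -0.97]
```

```bash
cat >> h.py <<'E'
def tgtR(az,tilt=0.0):
    # az: azimuth (deg) of tool y (= tray x when level); tilt (rad): tool y dips down
    a=np.radians(az); h=np.array([np.cos(a),np.sin(a),0]); u=np.array([0,0,1.])
    y=h*np.cos(tilt)-u*np.sin(tilt); z=-u*np.cos(tilt)-h*np.sin(tilt)
    return R.from_matrix(np.c_[np.cross(y,z),y,z])
def plan(p1,R1,n,show=True,prof=None,start=None):
    o=ctrl.get_obs(); p0=o['ee_pos'] if start is None else start[0]; R0=R.from_rotvec(o['orientation']) if start is None else start[1]
    rv=(R0.inv()*R1).as_rotvec(); w=np.ones(n) if prof is None else np.array(prof,float); f=np.r_[0,np.cumsum(w)/w.sum()]
    rows=[]
    for i in range(n):
        Ra=R0*R.from_rotvec(rv*f[i]); d=Ra.inv().apply((np.array(p1)-p0)*(f[i+1]-f[i])); rows.append(np.r_[np.round(d,1),np.round(rv*(f[i+1]-f[i]),3)])
    for k in range(0,n,5): print('['+','.join('['+','.join('%g'%(x+0) for x in r)+']' for r in rows[k:k+5])+']')
    rows=np.array(rows); print('max',np.abs(rows[:,:3]).max(),np.linalg.norm(rows[:,:3],axis=1).max(),np.abs(rows[:,3:]).max())
    return p1,R1
E
python3 - <<'E'
from h import *
a=plan([400,330,380],tgtR(80),11)
b=plan([520,-100,330],tgtR(92.7),13,start=a)
c=plan([505,-310,200],tgtR(92.7),8,start=b)
E
```

```text
[[-27.4,-18.4,-14.3,0,0,-0.008],[-27.2,-18.6,-14.3,0,0,-0.008],[-27.1,-18.8,-14.3,0,0,-0.008],[-26.9,-19.1,-14.3,0,0,-0.008],[-26.8,-19.3,-14.3,0,0,-0.008]]
[[-26.6,-19.5,-14.3,0,0,-0.008],[-26.5,-19.7,-14.3,0,0,-0.008],[-26.3,-19.9,-14.3,0,0,-0.008],[-26.1,-20.1,-14.3,0,0,-0.008],[-26,-20.3,-14.3,0,0,-0.008]]
[[-25.8,-20.5,-14.3,0,0,-0.008]]
max 27.4 35.989165036160536 0.008
[[-14.8,-31,3.8,0,0,-0.017],[-14.3,-31.2,3.8,0,0,-0.017],[-13.8,-31.5,3.8,0,0,-0.017],[-13.2,-31.7,3.8,0,0,-0.017],[-12.7,-31.9,3.8,0,0,-0.017]]
[[-12.1,-32.1,3.8,0,0,-0.017],[-11.6,-32.3,3.8,0,0,-0.017],[-11,-32.5,3.8,0,0,-0.017],[-10.5,-32.7,3.8,0,0,-0.017],[-9.9,-32.9,3.8,0,0,-0.017]]
[[-9.4,-33,3.8,0,0,-0.017],[-8.8,-33.2,3.8,0,0,-0.017],[-8.2,-33.3,3.8,0,0,-0.017]]
max 33.3 34.59956647127244 0.017
[[3.1,-26.1,16.2,0,0,0],[3.1,-26.1,16.2,0,0,0],[3.1,-26.1,16.2,0,0,0],[3.1,-26.1,16.2,0,0,0],[3.1,-26.1,16.2,0,0,0]]
[[3.1,-26.1,16.2,0,0,0],[3.1,-26.1,16.2,0,0,0],[3.1,-26.1,16.2,0,0,0]]
max 26.1 30.87490890674821 0.0
```

Emit:
move_arm --pt "-27 -18 -14 0 0 -0.008" --pt "-27 -19 -14 0 0 -0.008" --pt "-27 -19 -14 0 0 -0.008" --pt "-27 -19 -14 0 0 -0.008" --pt "-27 -19 -14 0 0 -0.008" --hand -1

```text
t: 0.67
ee_pos: [268.5, 477.6, 289.8]
orientation: [-0.331, -3.121, 0.011]
ft_force: [0.4, 0.8, 0.1]
width: 88.1
```

Emit:
move_arm --pt "-27 -19 -14 0 0 -0.008" --pt "-26 -20 -14 0 0 -0.008" --pt "-26 -20 -14 0 0 -0.008" --pt "-26 -20 -14 0 0 -0.008" --pt "-26 -20 -14 0 0 -0.008"

```text
t: 1.08
ee_pos: [381.6, 348.4, 363.6]
orientation: [-0.263, -3.127, 0.012]
ft_force: [-0.1, 1.3, 0.5]
width: 87.9
```

Run:
```python
from h import *
b=plan([500,-60,350],tgtR(92.7),12)
c=plan([505,-310,200],tgtR(92.7),9,start=b)
```

```text
[[-15.4,-31.9,1.3,-0.001,0,-0.018],[-14.8,-32.2,1.3,-0.001,0,-0.018],[-14.3,-32.4,1.3,-0.001,0,-0.018],[-13.7,-32.7,1.3,-0.001,0,-0.018],[-13.1,-32.9,1.3,-0.001,0,-0.018]]
[[-12.5,-33.1,1.3,-0.001,0,-0.018],[-11.9,-33.4,1.2,-0.001,0,-0.018],[-11.3,-33.6,1.2,-0.001,0,-0.018],[-10.7,-33.8,1.2,-0.001,0,-0.018],[-10.1,-34,1.2,-0.001,0,-0.018]]
[[-9.5,-34.1,1.2,-0.001,0,-0.018],[-8.9,-34.3,1.2,-0.001,0,-0.018]]
max 34.3 35.48873060564438 0.018
[[0.8,-27.8,16.7,0,0,0],[0.8,-27.8,16.7,0,0,0],[0.8,-27.8,16.7,0,0,0],[0.8,-27.8,16.7,0,0,0],[0.8,-27.8,16.7,0,0,0]]
[[0.8,-27.8,16.7,0,0,0],[0.8,-27.8,16.7,0,0,0],[0.8,-27.8,16.7,0,0,0],[0.8,-27.8,16.7,0,0,0]]
max 27.8 32.44025277336784 0.0
```

Emit:
move_arm --pt "-15 -32 1 -0.001 0 -0.018" --pt "-15 -32 1 -0.001 0 -0.018" --pt "-14 -32 1 -0.001 0 -0.018" --pt "-14 -33 1 -0.001 0 -0.018" --pt "-13 -33 1 -0.001 0 -0.018"

```text
t: 1.5
ee_pos: [436.1, 172.5, 363.7]
orientation: [0.115, 3.134, 0.006]
ft_force: [0.8, -0.3, 0.1]
width: 88.2
```

Emit:
move_arm --pt "-12.5 -33 1 -0.001 0 -0.018" --pt "-12 -33 1 -0.001 0 -0.018" --pt "-11 -34 1 -0.001 0 -0.018" --pt "-11 -34 1 -0.001 0 -0.018" --pt "-10 -34 1 -0.001 0 -0.018"

```text
t: 1.92
ee_pos: [486.9, -6.4, 358.7]
orientation: [-0.035, 3.133, 0.014]
ft_force: [1.3, 0.2, -0.4]
width: 87.5
```

Emit:
move_arm --pt "-9 -34 1 0 0 -0.018" --pt "-9 -34 1 0 0 -0.018" --pt "0 -28 10 0 0 0" --pt "0 -28 16 0 0 0" --pt "0 -28 16 0 0 0"

```text
t: 2.33
ee_pos: [515.4, -167.9, 315.9]
orientation: [-0.092, 3.123, 0.01]
ft_force: [1.4, 0.1, -0.4]
width: 88.1
```

Run:
```python
from h import *
print(ctrl.get_obs()['qpos'])
c=plan([505,-310,190],tgtR(92.7),7)
```

```text
[-0.34374633  0.19469008  1.72671197  0.01301176  1.20683181 -1.97795876]
[[3,-20.3,17.8,0.001,0.002,0.002],[2.9,-20.3,17.8,0.001,0.002,0.002],[2.8,-20.3,17.9,0.001,0.002,0.002],[2.8,-20.3,17.9,0.001,0.002,0.002],[2.7,-20.2,17.9,0.001,0.002,0.002]]
[[2.6,-20.2,17.9,0.001,0.002,0.002],[2.5,-20.2,18,0.001,0.002,0.002]]
max 20.3 27.209189624095753 0.002
```

Emit:
move_arm --pt "3 -20 18 0.001 0.002 0.002" --pt "3 -20 18 0.001 0.002 0.002" --pt "3 -20 18 0.001 0.002 0.002" --pt "3 -20 18 0.001 0.002 0.002" --pt "3 -20 18 0.001 0.002 0.002"

```text
t: 2.75
ee_pos: [506.7, -276.0, 222.1]
orientation: [-0.071, 3.131, -0.001]
ft_force: [-0.3, 0.2, 0.4]
width: 88.0
```

Emit:
move_arm --pt "3 -20 16 0.001 0.002 0.002" --pt "2 -14 12 0.001 0.002 0.002" --pt "0 0 0 0 0 0"

```text
t: 3.0
ee_pos: [500.7, -314.0, 188.5]
orientation: [-0.06, 3.141, -0.0]
ft_force: [-1.5, -0.0, 0.4]
width: 87.6
```

Run:
```python
from h import *
d=grab('wrist','w1'); cv2.imwrite('pics/d_w.png',d['bgr'])
e=grab('side'); crop(e,200,210,310,320,6,'pics/d_e.png')
o=ctrl.get_obs(); Rt=R.from_rotvec(o['orientation']).as_matrix(); print(o['ee_pos'],Rt.round(3).tolist())
P=d['xyz']; m=(d['bgr'].max(-1)<60)&(P[...,2]>20)&(P[...,2]<100); yy,xx=np.where(m); print(len(yy)); 
q=P[m]; k=(abs(q[:,0]-505)<60)&(abs(q[:,1]+310)<40); print(k.sum(), np.percentile(q[k],[2,50,98],axis=0).round(1), cv2.minAreaRect(q[k][:,:2].astype(np.float32)))
t=q[k]; t=t[t[:,2]>82]; print('top',len(t),cv2.minAreaRect(t[:,:2].astype(np.float32)))
```

```text
[ 501.6382418  -312.54041686  190.52670607] [[-0.999, -0.039, 0.002], [-0.039, 0.999, -0.001], [-0.002, -0.001, -1.0]]
808
638 [[ 475.9 -315.8   34.2]
 [ 498.5 -310.9   87. ]
 [ 532.8 -306.    88.6]] ((505.13543701171875, -309.74359130859375), (58.98658752441406, 10.470446586608887), 2.3080697059631348)
top 546 ((505.1865234375, -310.4766540527344), (58.94615173339844, 8.85069751739502), 2.145278215408325)
```

View pics/d_w.png

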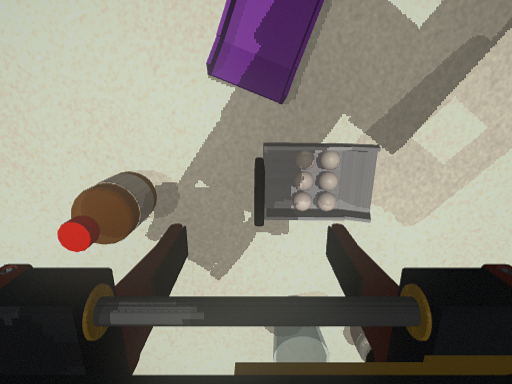

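View pics/d_e.png

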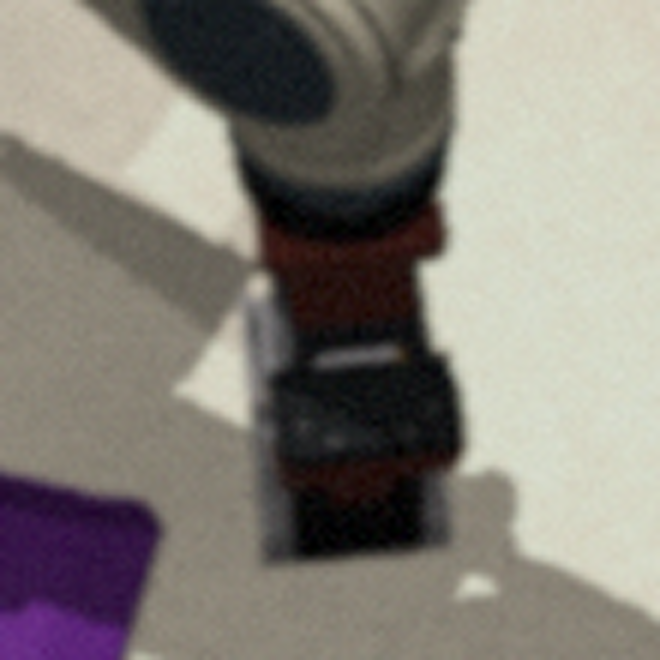

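Run:
```python
from h import *
d=np.load('pics/w1.npz'); P=d['xyz']
for u,v in [(75,235),(110,215),(135,195)]: print(P[v,u])
b=plan([505.2,-310.3,51],tgtR(92.2),7)
```

```text
[ 533.46064117 -470.54922702  124.21119926]
[ 525.97030054 -454.00497127   94.34680864]
[ 517.99672109 -445.44461614   54.57747278]
[[-0.5,0.3,19.9,0,0,0],[-0.5,0.3,19.9,0,0,0],[-0.5,0.3,19.9,0,0,0],[-0.5,0.3,19.9,0,0,0],[-0.5,0.3,19.9,0,0,0]]
[[-0.5,0.3,19.9,0,0,0],[-0.5,0.3,19.9,0,0,0]]
max 19.9 19.90854088073759 0.0
```

Emit:
move_arm --pt "-0.6 0.4 20 0 0 0" --pt "-0.6 0.4 20 0 0 0" --pt "-0.6 0.4 20 0 0 0" --pt "-0.6 0.4 20 0 0 0" --pt "-0.6 0.4 20 0 0 0"

```text
t: 3.52
ee_pos: [512.8, -309.8, 98.7]
orientation: [-0.066, 3.122, -0.015]
ft_force: [0.2, 0.2, 0.2]
width: 87.7
```

Emit:
move_arm --pt "-0.6 0.4 20 0 0 0" --pt "-0.6 0.2 16 0 0 0" --pt "0 0 0 0 0 0"

```text
t: 3.77
ee_pos: [516.1, -305.8, 62.1]
orientation: [-0.071, 3.121, -0.015]
ft_force: [0.1, 0.6, -0.8]
width: 87.5
```

Run:
```python
from h import *
print(ctrl.get_obs()['ee_pos']); b=plan([505.2,-310.3,51],tgtR(92.2),1)
```

```text
[ 516.0965856  -305.75097648   62.08039871]
[[11.3,-3.9,10.9,-0.01,0.019,0.007]]
max 11.3 16.177453446077354 0.019
```

Emit:
move_arm --pt "11 -4 7 -0.01 0.019 0.007" --pt "0 0 0 0 0 0"

```text
t: 3.93
ee_pos: [506.1, -309.2, 56.6]
orientation: [-0.064, 3.141, 0.0]
ft_force: [0.2, -0.2, 0.1]
width: 87.7
```

Run:
```python
from h import *
print(ctrl.get_obs()['ee_pos']); b=plan([505.2,-310.3,51],tgtR(92.2),1)
```

```text
[ 506.10740754 -309.22424578   56.56126365]
[[1,-1,5.6,0,0,0.002]]
max 5.6 5.775811631277461 0.002
```

Emit:
move_arm --pt "1 -1 6 0 0 0.002" --pt "0 0 0 0 0 0"

```text
t: 4.1
ee_pos: [506.1, -311.0, 52.5]
orientation: [-0.06, 3.138, -0.002]
ft_force: [-0.1, 0.5, -0.1]
width: 87.9
```

Emit:
move_arm --pt "0 0 0 0 0 0" --pt "0 0 0 0 0 0" --pt "0 0 0 0 0 0" --pt "0 0 0 0 0 0" --pt "0 0 0 0 0 0" --hand 1

```text
t: 4.52
ee_pos: [507.4, -312.3, 55.2]
orientation: [-0.059, 3.134, -0.006]
ft_force: [0.1, 0.4, 0.1]
width: 57.9
```

Emit:
move_arm --pt "0 0 0 0 0 0" --pt "0 0 0 0 0 0" --pt "0 0 0 0 0 0"

```text
t: 4.77
ee_pos: [507.6, -312.4, 55.4]
orientation: [-0.059, 3.134, -0.006]
ft_force: [-0.2, -0.2, 0.1]
width: 38.4
```

Emit:
move_arm --pt "2.5 1.5 4 0 0.008 0" --pt "0 0 0 0 0 0" --pt "0 0 0 0 0 0" --pt "0 0 0 0 0 0" --pt "0 0 0 0 0 0"

```text
t: 5.18
ee_pos: [504.9, -310.7, 50.8]
orientation: [0.058, -3.139, 0.006]
ft_force: [0.3, -0.4, 2.5]
width: 9.6
```

Emit:
move_arm --pt "0 0 0 0 0 0" --pt "0 0 0 0 0 0" --pt "0 0 0 0 0 0"

```text
t: 5.43
ee_pos: [504.9, -310.5, 50.9]
orientation: [0.058, -3.139, 0.005]
ft_force: [0.6, -1.1, 0.3]
width: 10.0
```

Emit:
move_arm --pt "0 0 -6 0 0 0" --pt "0 0 -12 0 0 0" --pt "0 0 -16 0 0 0" --pt "0 0 -16 0 0 0" --pt "0 0 -16 0 0 0"

```text
t: 5.85
ee_pos: [500.9, -308.2, 116.1]
orientation: [0.06, -3.129, -0.003]
ft_force: [0.1, 1.0, -5.2]
width: 9.7
```

Run:
```python
from h import *
o=ctrl.get_obs(); print(o['ft_force'],o['width'],o['qpos'])
d=grab('wrist'); cv2.imwrite('pics/e_w.png',d['bgr'])
b=plan([500,-300,250],tgtR(92.2),9)
b=plan([466,-10,255],tgtR(90),18,start=b,prof=[.5]+[1]*15+[.7,.4])
```

```text
[ 0.12233163  0.953438   -5.16485061] 9.74112577185327 [-0.5690303   0.51401546  1.7736907  -0.00680958  0.86493883 -2.17352144]
[[0.4,1,-14.5,0,-0.001,0],[0.4,1,-14.5,0,-0.001,0],[0.3,1,-14.5,0,-0.001,0],[0.3,1,-14.5,0,-0.001,0],[0.3,1,-14.5,0,-0.001,0]]
[[0.3,1,-14.5,0,-0.001,0],[0.3,1,-14.5,0,-0.001,0],[0.3,1,-14.5,0,-0.001,0],[0.3,1,-14.5,0,-0.001,0]]
max 14.5 14.539944979263161 0.001
[[0.7,8.8,-0.2,0,0,0.001],[1.4,17.5,-0.3,0,0,0.002],[1.4,17.5,-0.3,0,0,0.002],[1.5,17.5,-0.3,0,0,0.002],[1.5,17.5,-0.3,0,0,0.002]]
[[1.6,17.5,-0.3,0,0,0.002],[1.6,17.5,-0.3,0,0,0.002],[1.6,17.5,-0.3,0,0,0.002],[1.7,17.5,-0.3,0,0,0.002],[1.7,17.5,-0.3,0,0,0.002]]
[[1.8,17.5,-0.3,0,0,0.002],[1.8,17.5,-0.3,0,0,0.002],[1.8,17.5,-0.3,0,0,0.002],[1.9,17.5,-0.3,0,0,0.002],[1.9,17.5,-0.3,0,0,0.002]]
[[2,17.5,-0.3,0,0,0.002],[1.4,12.2,-0.2,0,0,0.002],[0.8,7,-0.1,0,0,0.001]]
max 17.5 17.61646956685703 0.002
```

View pics/e_w.png

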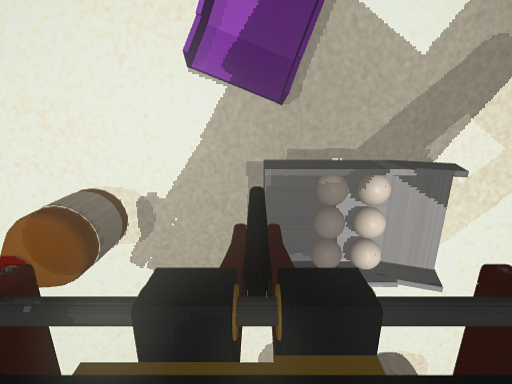

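The grip plate is held with all six balls still in the tray (around pixel 350,220).

Emit:
move_arm --pt "0.3 1 -15 0 0 0" --pt "0.3 1 -15 0 0 0" --pt "0.3 1 -15 0 0 0" --pt "0.3 1 -15 0 0 0" --pt "0.3 1 -15 0 0 0"

```text
t: 6.32
ee_pos: [499.1, -303.1, 196.7]
orientation: [0.061, -3.13, -0.0]
ft_force: [-0.1, 0.1, -2.7]
width: 9.8
```

Emit:
move_arm --pt "0.3 2 -15 0 0 0" --pt "0.3 4 -15 0 0 0" --pt "0.3 7 -15 0 0 0" --pt "1 11 -14 0 0 0" --pt "1 14 -5 0 0 0.001"

```text
t: 6.73
ee_pos: [494.3, -265.7, 265.7]
orientation: [0.057, -3.131, 0.005]
ft_force: [0.5, 0.5, -3.2]
width: 9.9
```

Run:
```python
from h import *
o=ctrl.get_obs(); print(o['ee_pos'])
b=plan([466,-10,255],tgtR(90),17,prof=[1]*15+[.7,.4])
```

```text
[ 494.32427128 -265.7313217   265.73895455]
[[1.2,15.9,0.6,0,-0.001,0.002],[1.2,15.9,0.6,0,-0.001,0.002],[1.2,15.9,0.6,0,-0.001,0.002],[1.3,15.9,0.6,0,-0.001,0.002],[1.3,15.9,0.6,0,-0.001,0.002]]
[[1.4,15.9,0.6,0,-0.001,0.002],[1.4,15.9,0.6,0,-0.001,0.002],[1.4,15.9,0.6,0,-0.001,0.002],[1.5,15.9,0.7,0,-0.001,0.002],[1.5,15.9,0.7,0,-0.001,0.002]]
[[1.5,15.9,0.7,0,-0.001,0.002],[1.6,15.9,0.7,0,-0.001,0.002],[1.6,15.9,0.7,0,-0.001,0.002],[1.6,15.9,0.7,0,-0.001,0.002],[1.7,15.9,0.7,0,-0.001,0.002]]
[[1.2,11.1,0.5,0,0,0.002],[0.7,6.4,0.3,0,0,0.001]]
max 15.9 16.005936398724067 0.002
```

Emit:
move_arm --pt "1 16 0 0 -0.001 0.002" --pt "1 16 0 0 -0.001 0.002" --pt "1 16 0 0 -0.001 0.002" --pt "1 16 0 0 -0.001 0.002" --pt "1 16 0 0 -0.001 0.002"

```text
t: 7.15
ee_pos: [484.3, -180.7, 265.8]
orientation: [0.038, -3.137, 0.007]
ft_force: [0.3, -0.0, -4.0]
width: 9.9
```

Emit:
move_arm --pt "1.5 16 0 0 -0.001 0.002" --pt "1.5 16 0 0 -0.001 0.002" --pt "1.5 16 0 0 -0.001 0.002" --pt "1.5 16 0 0 -0.001 0.002" --pt "1.5 16 0 0 -0.001 0.002"

```text
t: 7.57
ee_pos: [470.1, -93.8, 262.7]
orientation: [0.023, -3.138, 0.005]
ft_force: [1.0, -0.2, -3.7]
width: 9.9
```

Run:
```python
from h import *
o=ctrl.get_obs(); print(o['ee_pos'])
d=grab('wrist','w2'); cv2.imwrite('pics/f_w.png',d['bgr'])
b=plan([466,-10,255],tgtR(90),7,prof=[1]*5+[.7,.4])
```

```text
[470.05898797 -93.8142154  262.69911856]
[[0.3,13.4,1.2,0,-0.001,0.002],[0.3,13.4,1.2,0,-0.001,0.002],[0.4,13.4,1.2,0,-0.001,0.002],[0.4,13.4,1.2,0,-0.001,0.002],[0.4,13.4,1.2,0,-0.001,0.002]]
[[0.3,9.4,0.8,0,-0.001,0.002],[0.2,5.3,0.5,0,0,0.001]]
max 13.4 13.459569086712992 0.002
```

View pics/f_w.png

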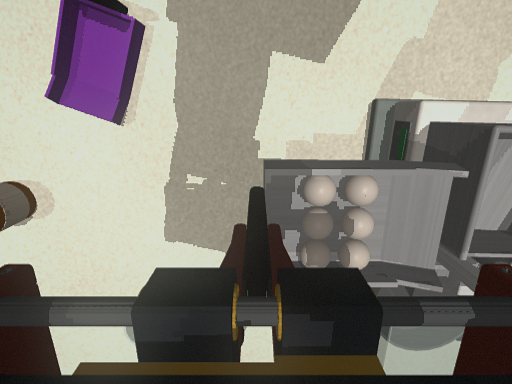

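Run:
```python
from h import *
d=np.load('pics/w2.npz'); P=d['xyz']; np.set_printoptions(suppress=True,precision=1)
m=(P[...,2]>176)&(P[...,2]<187); yy,xx=np.where(m); k=(xx>420)&(yy<262); q=P[yy[k],xx[k]]
print(len(q)); print(q[::max(1,len(q)//40)])
b=(P[...,2]>8)&(P[...,2]<20); yy,xx=np.where(b); k=(xx>360)&(yy<160); q=P[yy[k],xx[k]]; print('base',np.percentile(q[:,:2],[1,50,99],axis=0)); print(cv2.minAreaRect(q[:,:2].astype(np.float32)))
```

```text
1483
[[401.3 106.2 177.8]
 [401.8 119.2 179.6]
 [403.4 114.3 181. ]
 [405.1 109.2 181.5]
 [406.9 103.7 180.6]
 [407.6 117.2 179.9]
 [411.3 104.3 178.1]
 [413.5 106.7 181.1]
 [417.1 103.8 179.4]
 [419.4 108.6 180.7]
 [422.9 105.  180.9]
 [427.  104.1 176.7]
 [429.1 106.5 179.9]
 [433.  104.8 177.7]
 [434.9 106.6 181.7]
 [438.8 105.4 179.9]
 [442.5 103.9 179.6]
 [444.8 107.7 181.2]
 [448.7 105.  180.2]
 [452.6 103.1 179.2]
 [454.7 107.1 181.6]
 [458.5 105.5 181.5]
 [462.4 103.4 180.8]
 [467.3 104.4 177.3]
 [468.7 107.9 181.6]
 [472.5 106.  181.8]
 [476.4 106.  181.7]
 [480.6 104.8 181. ]
 [484.7 104.2 180.7]
 [488.6 103.1 180.8]
 [493.9 103.6 177.9]
 [495.6 108.5 180.8]
 [499.7 108.7 180.7]
 [503.3 107.7 181.8]
 [508.1 107.9 180.5]
 [511.9 106.5 181.1]
 [516.5 106.1 180.4]
 [520.7 106.9 180.6]
 [526.7 103.6 177.6]
 [527.1 104.4 180.8]
 [527.4 106.2 183.9]]
base [[376.   66.4]
 [412.5  77.5]
 [458.7 237.1]]
((418.691650390625, 158.9670867919922), (185.79270935058594, 85.34187316894531), 89.63849639892578)
```

Emit:
move_arm --pt "0.8 14 1 0 -0.001 0.002" --pt "0.8 14 1 0 -0.001 0.002" --pt "0.8 14 1 0 -0.001 0.002" --pt "0.8 14 1 0 -0.001 0.002" --pt "0.8 13 1 0 -0.001 0.002"

```text
t: 8.03
ee_pos: [460.2, -18.7, 255.2]
orientation: [0.01, -3.138, 0.004]
ft_force: [0.4, 0.3, -3.7]
width: 10.1
```

Emit:
move_arm --pt "0.8 10 1 0 -0.001 0.002" --pt "0.2 5 1 0 -0.001 0.002" --pt "0 0 0 0 0 0"

```text
t: 8.28
ee_pos: [456.3, -0.7, 251.6]
orientation: [0.008, -3.137, 0.003]
ft_force: [0.0, -0.3, -4.7]
width: 10.0
```

```bash
cat >> h.py <<'E'
LIP_T=np.array([0,140.,34.])  # lip in tool frame (level grasp): y fwd 140, z: TCP 51 above underside, lip 17 -> 34 below TCP
def lip():
    o=ctrl.get_obs(); Ro=R.from_rotvec(o['orientation']); return o['ee_pos']+Ro.apply(LIP_T), np.degrees(np.arcsin(-Ro.as_matrix()[2,1])), np.degrees(np.arctan2(Ro.as_matrix()[1,1],Ro.as_matrix()[0,1]))
def pour(lipxyz,az,tilt):
    Rt=tgtR(az,tilt); return np.array(lipxyz)-Rt.apply(LIP_T), Rt
E
python3 - <<'E'
from h import *
o=ctrl.get_obs(); print(o['ee_pos'],lip(),o['qpos'])
d=grab('wrist','w3'); cv2.imwrite('pics/g_w.png',d['bgr'])
d=grab('side'); crop(d,190,80,340,230,5,'pics/g_e.png')
p,Rt=pour([462,134,205],90,.3); a=plan(p,Rt,6)
p,Rt=pour([462,134,192],90,.8); a=plan(p,Rt,14,start=a)
E
```

```text
[456.33427154  -0.68965431 251.61589786] (array([455.45575803, 139.23357402, 217.31256874]), np.float64(0.12430035116977833), np.float64(90.29992496716405)) [-0.02602864  0.13527481  1.95789423 -0.00265056  1.05265088 -1.60073738]
[[-0.9,2,-4.5,0.05,-0.001,0.001],[-0.9,1.7,-4.6,0.05,-0.001,0.001],[-0.9,1.5,-4.7,0.05,-0.001,0.001],[-0.9,1.3,-4.7,0.05,-0.001,0.001],[-0.9,1,-4.8,0.05,-0.001,0.001]]
[[-0.9,0.8,-4.8,0.05,-0.001,0.001]]
max 4.8 5.014977567247934 0.05
[[0,2.7,-3.6,0.036,0,0],[0,2.5,-3.7,0.036,0,0],[0,2.4,-3.8,0.036,0,0],[0,2.3,-3.9,0.036,0,0],[0,2.1,-4,0.036,0,0]]
[[0,2,-4,0.036,0,0],[0,1.8,-4.1,0.036,0,0],[0,1.7,-4.2,0.036,0,0],[0,1.5,-4.2,0.036,0,0],[0,1.4,-4.3,0.036,0,0]]
[[0,1.2,-4.3,0.036,0,0],[0,1.1,-4.4,0.036,0,0],[0,0.9,-4.4,0.036,0,0],[0,0.8,-4.4,0.036,0,0]]
max 4.4 4.535416188179427 0.036
```

View pics/g_w.png

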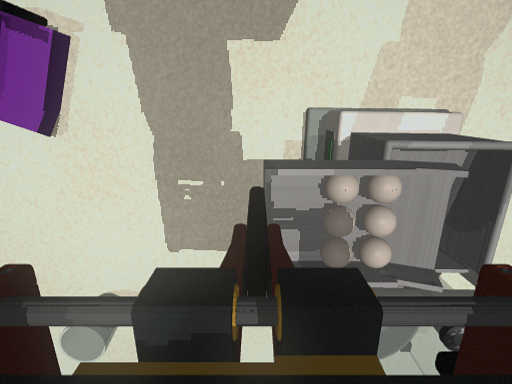

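View pics/g_e.png

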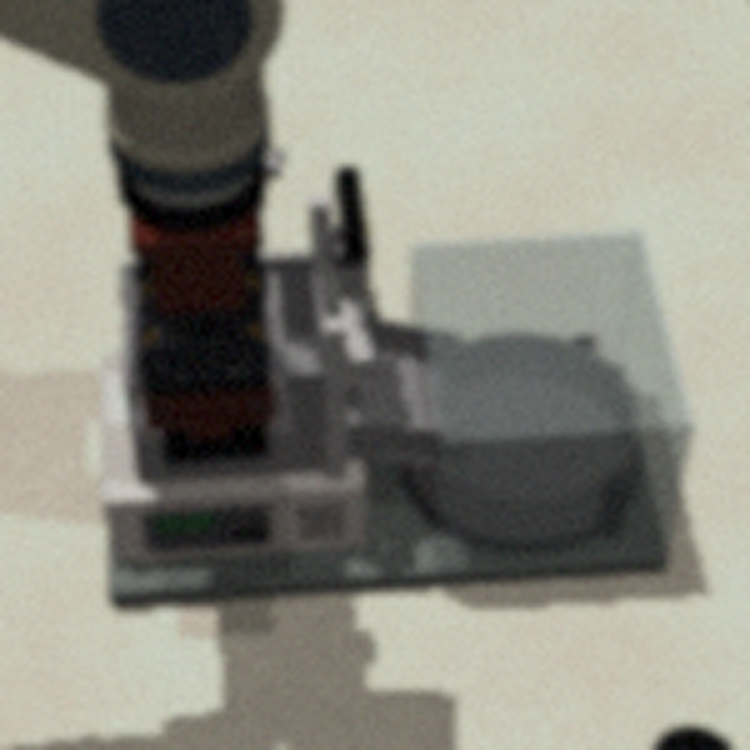

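Emit:
move_arm --pt "-1 2 -4.5 0.05 0 0" --pt "-1 2 -4.5 0.05 0 0" --pt "-1 1.5 -4.5 0.05 0 0" --pt "-1 1.5 -4.5 0.05 0 0" --pt "-1 1 -5 0.05 0 0"

```text
t: 8.8
ee_pos: [461.9, 4.1, 274.6]
orientation: [-0.004, -3.111, 0.411]
ft_force: [-0.0, 0.2, -4.7]
width: 9.5
```

Run:
```python
from h import *
o=ctrl.get_obs(); print(o['ee_pos'],lip(),o['qpos'])
p,Rt=pour([463,132,203],90,.45); a=plan(p,Rt,5)
p,Rt=pour([463,132,192],90,.8); a=plan(p,Rt,10,start=a)
```

```text
[461.86209613   4.06718853 274.57759194] (array([462.03536504, 130.42933933, 205.37804843]), np.float64(15.056039971379994), np.float64(89.86416984687386)) [ 0.15516066  0.14098615  1.91913437 -0.28513633  1.14320106 -1.28583027]
[[-0.2,2.2,-4.7,0.037,-0.001,0],[-0.2,2,-4.8,0.037,-0.001,0],[-0.2,1.8,-4.9,0.037,-0.001,0],[-0.2,1.6,-4.9,0.037,-0.001,0],[-0.2,1.5,-5,0.037,-0.001,0]]
max 5.0 5.223983154643591 0.037
[[0,2.5,-3.6,0.035,0,0],[0,2.4,-3.7,0.035,0,0],[0,2.2,-3.8,0.035,0,0],[0,2.1,-3.8,0.035,0,0],[0,2,-3.9,0.035,0,0]]
[[0,1.8,-4,0.035,0,0],[0,1.7,-4,0.035,0,0],[0,1.5,-4.1,0.035,0,0],[0,1.4,-4.2,0.035,0,0],[0,1.3,-4.2,0.035,0,0]]
max 4.2 4.427188724235731 0.035
```

Emit:
move_arm --pt "0 3.5 -3 0.037 0 0" --pt "0 3 -3 0.037 0 0" --pt "0 3 -3 0.037 0 0" --pt "0 2.5 -3.5 0.037 0 0" --pt "0 2.5 -3.5 0.037 0 0"

```text
t: 9.22
ee_pos: [463.7, 21.7, 286.6]
orientation: [-0.013, -3.059, 0.709]
ft_force: [-0.3, -0.1, -4.2]
width: 9.8
```

Run:
```python
from h import *
o=ctrl.get_obs(); print(o['ee_pos'],lip(),o['qpos'])
d=grab('wrist','w4'); cv2.imwrite('pics/h_w.png',d['bgr'])
p,Rt=pour([463,130,191],90,.8); a=plan(p,Rt,10)
```

```text
[463.72779313  21.66729531 286.64240143] (array([464.65712874, 132.40719781, 194.49138229]), np.float64(26.11376070375922), np.float64(89.52580138159361)) [ 0.3033835   0.18390042  1.88906146 -0.45718189  1.25118206 -1.07312717]
[[0.1,1.8,-4.1,0.034,0,-0.001],[0.1,1.7,-4.1,0.034,0,-0.001],[0.1,1.5,-4.2,0.034,0,-0.001],[0.1,1.4,-4.3,0.034,0,-0.001],[0.1,1.2,-4.3,0.034,0,-0.001]]
[[0.1,1.1,-4.3,0.034,0,-0.001],[0.1,0.9,-4.4,0.034,0,-0.001],[0.1,0.8,-4.4,0.034,0,-0.001],[0.1,0.6,-4.4,0.034,0,-0.001],[0.1,0.5,-4.4,0.034,0,-0.001]]
max 4.4 4.523273151159456 0.034
```

View pics/h_w.png

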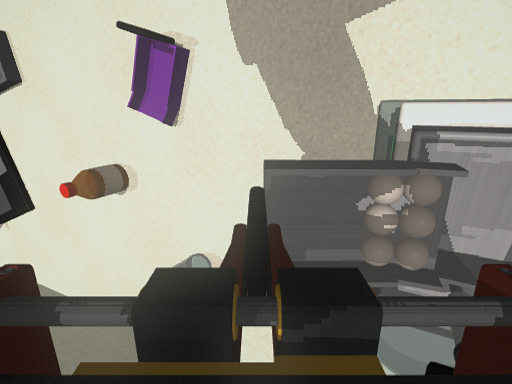

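The balls have rolled to the lip (around pixel 400,220), and the lip is inside the hopper mouth. I'll continue tipping.

Emit:
move_arm --pt "0 2 -4 0.034 0 0" --pt "0 2 -4 0.034 0 0" --pt "0 2 -4 0.034 0 0" --pt "0 1.5 -4.3 0.034 0 0" --pt "0 1.5 -4.3 0.034 0 0"

```text
t: 9.68
ee_pos: [465.1, 39.2, 300.2]
orientation: [-0.018, -2.986, 0.967]
ft_force: [0.1, -0.5, -2.5]
width: 10.0
```

Emit:
move_arm --pt "0 1 -4 0.034 0 0" --pt "0 1 -4 0.034 0 0" --pt "0 1 -4 0.034 0 0" --pt "0 0.5 -4.3 0.034 0 0" --pt "0 0.5 -4.3 0.034 0 0"

```text
t: 10.1
ee_pos: [467.0, 54.7, 313.8]
orientation: [-0.024, -2.892, 1.213]
ft_force: [0.0, 0.0, -2.9]
width: 9.7
```

Run:
```python
from h import *
o=ctrl.get_obs(); print(o['ee_pos'],lip(),o['qpos'])
d=grab('wrist','w5'); cv2.imwrite('pics/i_w.png',d['bgr'])
```

```text
[467.0321072   54.71690356 313.77646342] (array([468.33041174, 128.5816857 , 190.09013288]), np.float64(45.50028387015955), np.float64(89.02092979996858)) [ 0.50798852  0.30855593  1.80843104 -0.6671998   1.51142432 -0.8340184 ]
```

View pics/i_w.png

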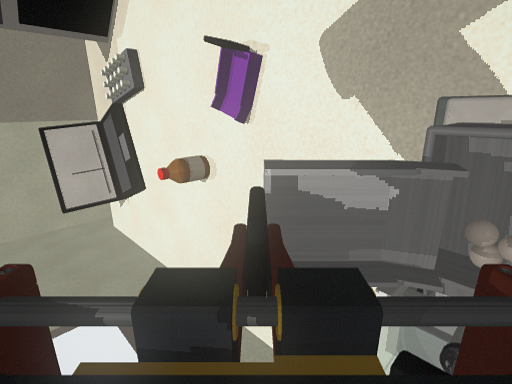

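Run:
```python
from h import *
p,Rt=pour([465,122,205],90,.4); a=plan(p,Rt,8)
p,Rt=pour([465,100,225],90,0); a=plan(p,Rt,8,start=a)
a=plan([490,-180,240],tgtR(92),9,start=a)
```

```text
[[0.2,-2.3,6.4,-0.049,-0.001,-0.002],[0.2,-2.6,6.3,-0.049,-0.001,-0.002],[0.2,-2.9,6.1,-0.049,-0.001,-0.002],[0.2,-3.2,6,-0.049,-0.001,-0.002],[0.2,-3.5,5.8,-0.049,-0.001,-0.002]]
[[0.2,-3.8,5.6,-0.049,-0.001,-0.002],[0.2,-4,5.4,-0.049,-0.001,-0.002],[0.3,-4.3,5.2,-0.049,-0.001,-0.002]]
max 6.4 6.818357573492314 0.049
[[0,-3.8,5.9,-0.05,0,0],[0,-4.1,5.7,-0.05,0,0],[0,-4.4,5.5,-0.05,0,0],[0,-4.6,5.3,-0.05,0,0],[0,-4.9,5,-0.05,0,0]]
[[0,-5.1,4.8,-0.05,0,0],[0,-5.4,4.5,-0.05,0,0],[0,-5.6,4.3,-0.05,0,0]]
max 5.9 7.0604532432415406 0.05
[[-2.8,-15.6,2.1,0,0,-0.004],[-2.7,-15.6,2.1,0,0,-0.004],[-2.7,-15.6,2.1,0,0,-0.004],[-2.6,-15.6,2.1,0,0,-0.004],[-2.5,-15.6,2.1,0,0,-0.004]]
[[-2.5,-15.6,2.1,0,0,-0.004],[-2.4,-15.6,2.1,0,0,-0.004],[-2.4,-15.6,2.1,0,0,-0.004],[-2.3,-15.6,2.1,0,0,-0.004]]
max 15.6 15.987807854737309 0.004
```

Emit:
move_arm --pt "0 -2.3 6 -0.049 0 -0.002" --pt "0 -2.6 6 -0.049 0 -0.002" --pt "0 -3 6 -0.049 0 -0.002" --pt "0 -3.3 6 -0.049 0 -0.002" --pt "0 -3.5 5.5 -0.049 0 -0.002"

```text
t: 10.57
ee_pos: [468.6, 26.2, 297.1]
orientation: [-0.002, -3.023, 0.823]
ft_force: [-0.8, -0.4, -2.2]
width: 10.0
```

Emit:
move_arm --pt "0 -4 5 -0.049 0 -0.002" --pt "0 -4 5 -0.049 0 -0.002" --pt "0 -4.3 5 -0.049 0 -0.002" --pt "0 -4.3 5 -0.05 0 0" --pt "0 -4.5 5 -0.05 0 0"

```text
t: 10.98
ee_pos: [470.0, -7.0, 284.0]
orientation: [0.001, -3.111, 0.414]
ft_force: [-0.2, -0.7, -3.1]
width: 9.8
```

Emit:
move_arm --pt "0 -5 4 -0.05 0 0" --pt "0 -5 4 -0.05 0 0" --pt "0 -6 4 -0.05 0 0" --pt "0 -8 3 -0.05 0 0" --pt "0 -10 3 -0.03 0 0"

```text
t: 11.4
ee_pos: [471.1, -48.8, 272.8]
orientation: [0.005, 3.133, -0.029]
ft_force: [0.4, -0.1, -3.5]
width: 10.0
```

Run:
```python
from h import *
o=ctrl.get_obs(); print(o['ee_pos'],lip(),o['qpos'])
a=plan([500,-290,200],tgtR(92),14)
a=plan([500,-300,62],tgtR(92),8,start=a)
```

```text
[471.12855313 -48.79465668 272.83672709] (array([471.87338389,  90.54895415, 236.24706532]), np.float64(1.0627593714441037), np.float64(89.80881445309629)) [-0.1168892   0.12989054  1.9099958  -0.01971774  1.09150432 -1.67542121]
[[-2.1,-17.1,5.5,-0.001,0.001,-0.003],[-2,-17.1,5.5,-0.001,0.001,-0.003],[-2,-17.1,5.5,-0.001,0.001,-0.003],[-1.9,-17.2,5.5,-0.001,0.001,-0.003],[-1.9,-17.2,5.4,-0.001,0.001,-0.003]]
[[-1.9,-17.2,5.4,-0.001,0.001,-0.003],[-1.8,-17.2,5.4,-0.001,0.001,-0.003],[-1.8,-17.2,5.4,-0.001,0.001,-0.003],[-1.7,-17.2,5.3,-0.001,0.001,-0.003],[-1.7,-17.2,5.3,-0.001,0.001,-0.003]]
[[-1.6,-17.2,5.3,-0.001,0.001,-0.003],[-1.6,-17.3,5.3,-0.001,0.001,-0.003],[-1.5,-17.3,5.3,-0.001,0.001,-0.003],[-1.5,-17.3,5.2,-0.001,0.001,-0.003]]
max 17.3 18.164250603864723 0.003
[[0,-1.2,17.2,0,0,0],[0,-1.2,17.2,0,0,0],[0,-1.2,17.2,0,0,0],[0,-1.2,17.2,0,0,0],[0,-1.2,17.2,0,0,0]]
[[0,-1.2,17.2,0,0,0],[0,-1.2,17.2,0,0,0],[0,-1.2,17.2,0,0,0]]
max 17.2 17.241809649801844 0.0
```

Emit:
move_arm --pt "-2 -17 0 -0.001 0.001 -0.003" --pt "-2 -20 0 -0.001 0.001 -0.003" --pt "-2 -22 0 -0.001 0.001 -0.003" --pt "-2 -22 4 -0.001 0.001 -0.003" --pt "-2 -22 6 -0.001 0.001 -0.003"

```text
t: 11.82
ee_pos: [481.1, -160.8, 266.4]
orientation: [-0.013, 3.129, -0.017]
ft_force: [0.6, -0.5, -2.4]
width: 10.0
```

Emit:
move_arm --pt "-2 -22 6 -0.001 0.001 -0.003" --pt "-2 -22 6 -0.001 0.001 -0.003" --pt "-2 -20 8 -0.001 0.001 -0.003" --pt "-2 -18 10 -0.001 0.001 -0.003" --pt "-2 -16 12 -0.001 0.001 -0.003"

```text
t: 12.23
ee_pos: [492.9, -271.3, 227.3]
orientation: [-0.03, 3.123, -0.015]
ft_force: [0.3, 0.4, -3.2]
width: 9.7
```

Run:
```python
from h import *
o=ctrl.get_obs(); print(o['ee_pos'],lip(),o['qpos'])
s=grab('scene','s1'); crop(s,240,185,340,265,7,'pics/j_s.png')
a=plan([500,-300,62],tgtR(92),10)
```

```text
[ 492.89703754 -271.3207604   227.31862757] (array([ 490.84365756, -131.67092564,  191.96742842]), np.float64(0.5560265829829999), np.float64(91.10020650970553)) [-5.25047934e-01  3.17203314e-01  1.77967506e+00  1.48602580e-03
  1.02387693e+00 -2.11589578e+00]
[[-0.4,-2.5,16.3,-0.001,0.002,-0.002],[-0.5,-2.5,16.3,-0.001,0.002,-0.002],[-0.5,-2.5,16.3,-0.001,0.002,-0.002],[-0.5,-2.6,16.3,-0.001,0.002,-0.002],[-0.5,-2.6,16.3,-0.001,0.002,-0.002]]
[[-0.5,-2.6,16.3,-0.001,0.002,-0.002],[-0.6,-2.6,16.3,-0.001,0.002,-0.002],[-0.6,-2.6,16.3,-0.001,0.002,-0.002],[-0.6,-2.6,16.3,-0.001,0.002,-0.002],[-0.6,-2.7,16.3,-0.001,0.002,-0.002]]
max 16.3 16.532997308413258 0.002
```

View pics/j_s.png

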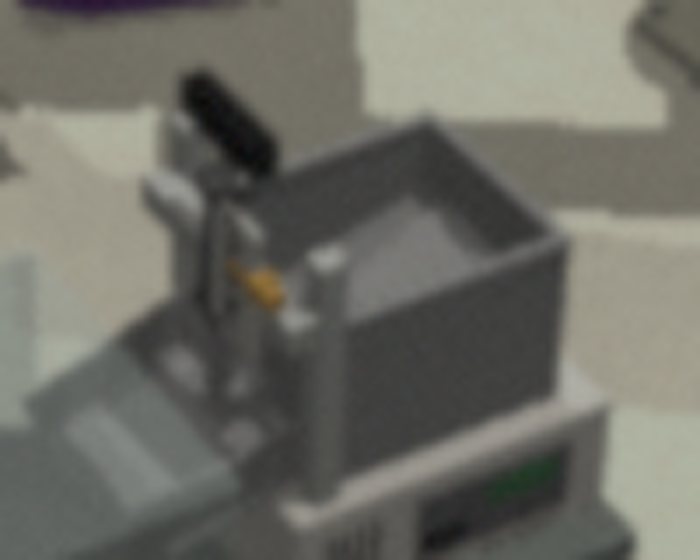

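The hopper shows empty floor from this angle because the balls sit by the gate, hidden behind the near wall. I'll check with the wrist camera later. Now I lower the tray.

Emit:
move_arm --pt "-0.5 -3 16 -0.001 0.002 -0.002" --pt "-0.5 -3 18 -0.001 0.002 -0.002" --pt "-0.5 -3 20 -0.001 0.002 -0.002" --pt "-0.5 -3 20 -0.001 0.002 -0.002" --pt "-0.5 -3 20 -0.001 0.002 -0.002"

```text
t: 12.7
ee_pos: [498.0, -298.4, 132.5]
orientation: [-0.034, 3.122, -0.017]
ft_force: [0.3, -0.1, -2.4]
width: 9.7
```

Emit:
move_arm --pt "-0.5 -3 18 -0.001 0.002 -0.002" --pt "-0.5 -3 15 -0.001 0.002 -0.002" --pt "-0.5 -3 12 -0.001 0.002 -0.002" --pt "-0.5 0 6 -0.001 0.002 -0.002" --pt "0 0 0 0 0 0"

```text
t: 13.12
ee_pos: [498.4, -311.8, 76.1]
orientation: [-0.041, 3.131, -0.009]
ft_force: [-0.5, -0.6, -2.5]
width: 10.0
```

Run:
```python
from h import *
o=ctrl.get_obs(); print(o['ee_pos'],o['ft_force'],lip())
a=plan([500,-295,54],tgtR(92),4)
```

```text
[ 498.38512412 -311.8445389    76.07629395] [-0.51707896 -0.58350429 -2.46957649] (array([ 495.09795842, -172.07606941,   41.29167841]), np.float64(0.32213148015158494), np.float64(91.49683360019131))
[[-0.5,4.2,5.5,-0.001,0.003,-0.002],[-0.5,4.2,5.5,-0.001,0.003,-0.002],[-0.5,4.2,5.5,-0.001,0.003,-0.002],[-0.5,4.2,5.5,-0.001,0.003,-0.002]]
max 5.5 6.938299503480662 0.003
```

Emit:
move_arm --pt "0 1 7 -0.002 0.004 -0.002" --pt "0 1 7 -0.002 0.004 -0.002" --pt "0 0 5 -0.002 0.002 0" --pt "0 0 0 0 0 0"

```text
t: 13.45
ee_pos: [499.7, -310.8, 57.7]
orientation: [-0.047, 3.138, -0.002]
ft_force: [-0.4, 0.2, -2.3]
width: 10.1
```

Run:
```python
from h import *
o=ctrl.get_obs(); print(o['ee_pos'],o['ft_force'],lip())
a=plan([500,-310,51],tgtR(92),1)
```

```text
[ 499.67607799 -310.84918038   57.66532776] [-0.35924452  0.23225651 -2.27184072] (array([ 495.57982154, -170.94993132,   23.49778767]), np.float64(0.06865374528010927), np.float64(91.72345690499473))
[[-0.3,0.8,6.7,-0.001,0.003,-0.005]]
max 6.7 6.754257916307313 0.005
```

Emit:
move_arm --pt "0 0 5 -0.001 0.003 0" --pt "0 0 2.5 0 0 0" --pt "0 0 1 0 0 0"

```text
t: 13.7
ee_pos: [500.7, -311.0, 50.6]
orientation: [-0.048, 3.14, -0.001]
ft_force: [-6.9, 2.3, 21.6]
width: 9.6
```

Run:
```python
from h import *
o=ctrl.get_obs(); print(o['ee_pos'],o['ft_force'],lip())
```

```text
[ 500.69487441 -310.97992628   50.60278666] [-6.87575171  2.25514644 21.60087304] (array([ 496.43703153, -171.07695562,   16.47025708]), np.float64(0.05425753810880509), np.float64(91.7621090021734))
```

Emit:
move_arm --pt "0 0 -0.7 0 0 0" --pt "0 0 0 0 0 0"

```text
t: 13.87
ee_pos: [501.2, -311.1, 52.1]
orientation: [-0.049, 3.139, -0.002]
ft_force: [0.6, -0.1, -3.9]
width: 9.8
```

Emit:
move_arm --pt "0 0 0 0 0 0" --pt "0 0 0 0 0 0" --pt "0 0 0 0 0 0" --pt "0 0 0 0 0 0" --pt "0 0 0 0 0 0" --hand -0.2

```text
t: 14.28
ee_pos: [502.5, -311.6, 53.1]
orientation: [-0.049, 3.136, -0.005]
ft_force: [0.0, 0.1, 0.2]
width: 39.8
```

Emit:
move_arm --pt "0 0 -8 0 0 0" --pt "0 0 -16 0 0 0" --pt "0 0 -25 0 0 0" --pt "0 0 -30 0 0 0" --pt "0 0 -30 0 0 0"

```text
t: 14.7
ee_pos: [497.9, -308.7, 160.5]
orientation: [0.048, -3.135, -0.008]
ft_force: [1.1, 0.1, -0.8]
width: 52.4
```

```bash
cat >> h.py <<'E'
DATA=[([1.28997662,.423838491,1.63066310,-3e-5,1.08857068,-.0189489611],[161.60922108,603.19147568,221.91371909]),
([-5.25047934e-01,3.17203314e-01,1.77967506,1.486e-03,1.02387693,-2.11589578],[492.89703754,-271.3207604,227.31862757]),
([-0.1168892,0.12989054,1.9099958,-0.01971774,1.09150432,-1.67542121],[471.12855313,-48.79465668,272.83672709]),
([0.50798852,0.30855593,1.80843104,-0.6671998,1.51142432,-0.8340184],[467.0321072,54.71690356,313.77646342]),
([0.3033835,0.18390042,1.88906146,-0.45718189,1.25118206,-1.07312717],[463.72779313,21.66729531,286.64240143]),
([-0.5690303,0.51401546,1.7736907,-0.00680958,0.86493883,-2.17352144],[500.9,-308.2,116.1])]
def _rows(q):
    c,s=np.cos(q[0]),np.sin(q[0]); e=np.array([c,s,0]);u=np.array([0,0,1.]); p=q[1]+q[2]
    return np.c_[e,u,e*np.sin(q[1])+u*np.cos(q[1]),e*np.sin(p)+u*np.cos(p),e*np.cos(p)-u*np.sin(p),fkR(q).as_matrix()[:,2]]
def fitfk():
    A=np.vstack([_rows(q) for q,_ in DATA]); b=np.concatenate([p for _,p in DATA]); x,res,rk,sv=np.linalg.lstsq(A,b,rcond=None); return x,A@x-b,sv
E
python3 - <<'E'
from h import *
x,r,sv=fitfk(); np.set_printoptions(suppress=True,precision=2); print(x,r,sv)
d=grab('wrist','w6'); cv2.imwrite('pics/k_w.png',d['bgr'])
o=ctrl.get_obs(); print(o['ee_pos'],o['qpos'])
M=np.eye(4); M[:3,:3]=R.from_rotvec(o['orientation']).as_matrix(); M[:3,3]=o['ee_pos']
T=np.linalg.inv(M)@d['cam_to_world']; print(T.round(3).tolist())
E
```

```text
[ -1.53 296.76 569.45 486.68  83.91 292.45] [ 11.35  -3.58   0.84  -7.35  -9.52   1.15  -3.53 -11.26   1.32   4.75
   1.18  -3.94   1.8   -4.35  -0.43  -7.24  -9.35   1.06] [4.82 3.48 0.77 0.22 0.14 0.11]
[ 500.94 -310.67  166.8 ] [-0.58  0.44  1.75  0.    0.95 -2.18]
[[0.0, -0.958, -0.287, 82.913], [1.0, -0.002, 0.007, 1.12], [-0.007, -0.287, 0.958, -155.923], [0.0, 0.0, 0.0, 1.0]]
```

View pics/k_w.png

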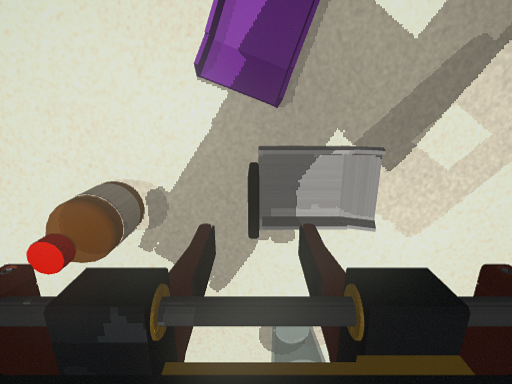

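The tray stands upright and empty at around (320,190). Next I plan a close camera view of the scale.

```bash
cat >> h.py <<'E'
def _rows(q):
    c,s=np.cos(q[0]),np.sin(q[0]); e=np.array([c,s,0]);t=np.array([-s,c,0]);u=np.array([0,0,1.]); p=q[1]+q[2]
    return np.c_[e,u,e*np.sin(q[1])+u*np.cos(q[1]),e*np.sin(p)+u*np.cos(p),e*np.cos(p)-u*np.sin(p),fkR(q).as_matrix()[:,2],t]
X=fitfk()[0]
TC=np.array([[0,-.958,-.287,82.9],[1,0,.007,1.1],[-.007,-.287,.958,-155.9],[0,0,0,1]])
LO=np.array([-3,-.9,.09,-1.31,.11,-2.54]); HI=np.array([3,2.11,2.58,4.45,2.69,2.54])
from scipy.optimize import least_squares
def ik(p,Rt,q0):
    f=lambda q: np.r_[(_rows(q)@X-p)/300,(Rt.inv()*fkR(q)).as_rotvec()]
    r=least_squares(f,np.clip(q0,LO+.02,HI-.02),bounds=(LO,HI)); return r.x,np.abs(r.fun).max()
def viewpose(target,az,el,dist,v=150):
    # camera dist from target, seen from azimuth az (target->camera), elevation el; target at image (256,v)
    a,e=np.radians(az),np.radians(el); off=np.array([np.cos(a)*np.cos(e),np.sin(a)*np.cos(e),np.sin(e)])
    al=np.arctan2(v-192,284.); # angle below axis
    look=-off; right=np.cross(look,[0,0,1]); right/=np.linalg.norm(right); down=np.cross(look,right)
    # axis such that look = cos(al) z + sin(al) y
    z=np.cos(al)*look-np.sin(al)*down; y=np.cross(z,right)
    C=np.eye(4); C[:3,:3]=np.c_[right,y,z]; C[:3,3]=np.array(target)+off*dist
    T=C@np.linalg.inv(TC); return T[:3,3],R.from_matrix(T[:3,:3])
E
python3 - <<'E'
from h import *
np.set_printoptions(suppress=True,precision=2)
x,r,sv=fitfk(); print(x,r)
o=ctrl.get_obs()
for az in (0,20,30,45,60):
  for el in (25,40,50):
    for dist in (250,300):
      p,Rt=viewpose([568,165,200],az,el,dist)
      q,e=ik(p,Rt,o['qpos']*[-.5,1,1,1,1,1]); print(az,el,dist,p,'tcp; err %.3f'%e,q)
E
```

```text
[  0.06 312.51 563.11 484.91  77.64 309.63  11.89] [ 0.01 -0.   -0.   -0.01 -0.01  0.    0.   -0.01 -0.   -0.    0.   -0.
  0.   -0.   -0.    0.02  0.02 -0.  ]
0 25 250 [669.17 162.69 181.39] tcp; err 0.000 [ 0.16  1.26  0.6   0.26  2.54 -1.31]
0 25 300 [714.49 162.69 202.52] tcp; err 0.008 [ 0.15  1.36  0.34  0.32  2.69 -1.23]
0 40 250 [670.54 162.69 208.21] tcp; err 0.000 [ 0.16  1.09  0.74  0.18  2.31 -1.36]
0 40 300 [708.85 162.69 240.35] tcp; err 0.000 [ 0.16  1.15  0.54  0.2   2.45 -1.34]
0 50 250 [667.56 162.69 225.89] tcp; err 0.000 [ 0.17  0.97  0.86  0.14  2.14 -1.38]
0 50 300 [699.7  162.69 264.19] tcp; err 0.000 [ 0.16  1.01  0.7   0.15  2.26 -1.37]
20 25 250 [663.86 197.43 181.39] tcp; err 0.000 [ 0.3   1.29  0.55 -0.11  2.58 -1.68]
20 25 300 [706.45 212.93 202.52] tcp; err 0.031 [ 0.3   1.35  0.35 -0.13  2.69 -1.7 ]
20 40 250 [665.15 197.9  208.21] tcp; err 0.000 [ 0.3   1.11  0.7  -0.07  2.34 -1.65]
20 40 300 [701.14 211.   240.35] tcp; err 0.000 [ 0.3   1.18  0.49 -0.08  2.49 -1.66]
20 50 250 [662.35 196.88 225.89] tcp; err 0.000 [ 0.29  0.99  0.83 -0.06  2.17 -1.64]

[... 933 characters left out ...]
 2.35 -2.01]
45 50 250 [640.03 233.77 225.89] tcp; err 0.000 [ 0.45  0.94  0.93 -0.29  2.07 -1.94]
45 50 300 [662.76 256.49 264.19] tcp; err 0.000 [ 0.46  0.96  0.79 -0.3   2.18 -1.97]
60 25 250 [620.59 251.46 181.39] tcp; err 0.000 [ 0.57  1.15  0.86 -0.62  2.28 -2.15]
60 25 300 [643.25 290.71 202.52] tcp; err 0.000 [ 0.59  1.2   0.69 -0.67  2.38 -2.23]
60 40 250 [621.27 252.65 208.21] tcp; err 0.000 [ 0.56  0.99  0.96 -0.49  2.09 -2.1 ]
60 40 300 [640.43 285.82 240.35] tcp; err 0.000 [ 0.58  1.02  0.82 -0.51  2.2  -2.15]
60 50 250 [619.78 250.07 225.89] tcp; err 0.000 [ 0.54  0.88  1.05 -0.41  1.96 -2.09]
60 50 300 [635.85 277.9  264.19] tcp; err 0.000 [ 0.56  0.89  0.93 -0.42  2.06 -2.12]
```

Run:
```python
from h import *
p,Rt=viewpose([568,165,200],30,40,300)
print(p,Rt.as_matrix()[:,2])
a=plan([540,-230,320],tgtR(95),6)
a=plan([691,150,320],Rt,15,start=a)
a=plan(p,Rt,4,start=a)
```

```text
[691.13246725 233.42119359 240.34719632] [-0.73310198 -0.43116908 -0.52597976]
[[-6.9,13.2,-25.5,0,0,-0.009],[-7.1,13.2,-25.5,0,0,-0.009],[-7.2,13.1,-25.5,0,0,-0.009],[-7.3,13,-25.5,0,0,-0.009],[-7.4,13,-25.5,0,0,-0.009]]
[[-7.5,12.9,-25.5,0,0,-0.009]]
max 25.5 29.578708558691336 0.009
[[-12.2,24.4,0,0.015,0.067,-0.027],[-12.8,24,-1.2,0.015,0.067,-0.027],[-13.4,23.6,-2.4,0.015,0.067,-0.027],[-13.8,23.2,-3.7,0.015,0.067,-0.027],[-14.1,22.8,-5,0.015,0.067,-0.027]]
[[-14.3,22.3,-6.3,0.015,0.067,-0.027],[-14.5,21.8,-7.6,0.015,0.067,-0.027],[-14.5,21.3,-8.9,0.015,0.067,-0.027],[-14.4,20.8,-10.1,0.015,0.067,-0.027],[-14.2,20.2,-11.4,0.015,0.067,-0.027]]
[[-14,19.7,-12.7,0.015,0.067,-0.027],[-13.6,19.1,-13.9,0.015,0.067,-0.027],[-13.2,18.5,-15,0.015,0.067,-0.027],[-12.6,18,-16.2,0.015,0.067,-0.027],[-12,17.4,-17.3,0.015,0.067,-0.027]]
max 24.4 27.313915867191213 0.067
[[-22.4,18.1,1.5,0,0,0],[-22.4,18.1,1.5,0,0,0],[-22.4,18.1,1.5,0,0,0],[-22.4,18.1,1.5,0,0,0]]
max 22.4 28.837822386581134 0.0
```

Emit:
move_arm --pt "-7 13 -26 0 0 -0.009" --pt "-7 13 -26 0 0 -0.009" --pt "-7 13 -26 0 0 -0.009" --pt "-7 13 -26 0 0 -0.009" --pt "-7 13 -26 0 0 -0.009"

```text
t: 15.17
ee_pos: [530.6, -243.1, 302.9]
orientation: [0.115, -3.139, -0.001]
ft_force: [-0.1, -0.5, -0.1]
width: 52.9
```

Emit:
move_arm --pt "-10 20 -20 0.015 0.067 -0.027" --pt "-13 24 -6 0.015 0.067 -0.027" --pt "-13 24 -3 0.015 0.067 -0.027" --pt "-14 23 -4 0.015 0.067 -0.027" --pt "-14 23 -5 0.015 0.067 -0.027"

```text
t: 15.58
ee_pos: [582.8, -121.0, 344.3]
orientation: [0.285, -2.798, 0.142]
ft_force: [0.7, 0.1, -0.8]
width: 52.4
```

Emit:
move_arm --pt "-14 22 -6 0.015 0.067 -0.027" --pt "-14 22 -7 0.015 0.067 -0.027" --pt "-14 21 -9 0.015 0.067 -0.027" --pt "-14 21 -10 0.015 0.067 -0.027" --pt "-14 20 -11 0.015 0.067 -0.027"

```text
t: 16.0
ee_pos: [635.2, 10.8, 347.5]
orientation: [0.429, -2.427, 0.249]
ft_force: [0.9, -0.2, 0.2]
width: 52.7
```

Run:
```python
from h import *
p,Rt=viewpose([568,165,200],30,40,300); o=ctrl.get_obs(); print(o['ee_pos'],o['qpos'],o['ft_force'])
a=plan([691,170,310],Rt,7)
a=plan(p,Rt,3,start=a)
```

```text
[635.24696316  10.81633549 347.50209098] [ 0.10593076  0.68331779  1.06829078 -0.24988214  2.0395916  -1.85292105] [ 0.87181086 -0.22534036  0.15229525]
[[-14.7,18.6,-6.9,0.011,0.046,-0.021],[-14.8,18.2,-7.7,0.011,0.046,-0.021],[-14.8,17.8,-8.6,0.011,0.046,-0.021],[-14.8,17.4,-9.5,0.011,0.046,-0.021],[-14.7,16.9,-10.3,0.011,0.046,-0.021]]
[[-14.6,16.5,-11.2,0.011,0.046,-0.021],[-14.4,16.1,-12,0.011,0.046,-0.021]]
max 18.6 24.739644298170496 0.046
[[-25.3,18.3,3.1,0,0,0],[-25.3,18.3,3.1,0,0,0],[-25.3,18.3,3.1,0,0,0]]
max 25.3 31.37817712997363 0.0
```

Emit:
move_arm --pt "-15 19 -7 0.011 0.046 -0.021" --pt "-15 18 -8 0.011 0.046 -0.021" --pt "-15 18 -9 0.011 0.046 -0.021" --pt "-15 17 -10 0.011 0.046 -0.021" --pt "-15 17 -10 0.011 0.046 -0.021"

```text
t: 16.42
ee_pos: [678.0, 133.1, 321.1]
orientation: [0.527, -2.159, 0.307]
ft_force: [0.6, -0.1, -0.5]
width: 52.8
```

Emit:
move_arm --pt "-15 17 -11 0.011 0.046 -0.021" --pt "-15 16 -12 0.011 0.046 -0.021" --pt "-20 18 0 0 0 0"

```text
t: 16.67
ee_pos: [694.2, 204.2, 290.9]
orientation: [0.563, -2.048, 0.328]
ft_force: [-0.5, 0.5, -0.3]
width: 52.3
```

Run:
```python
from h import *
p,Rt=viewpose([568,165,200],30,40,300); o=ctrl.get_obs(); print(o['ee_pos'],o['qpos'],o['ft_force'])
d=grab('wrist','w7'); cv2.imwrite('pics/l_w.png',d['bgr'])
a=plan(p,Rt,3)
```

```text
[694.20081761 204.1948152  290.89958698] [ 0.34274307  1.11335875  0.52903546 -0.29117089  2.50442113 -1.90365863] [-0.45420963  0.47202298 -0.31170565]
[[-15,7.6,4.2,-0.004,-0.007,0.002],[-15,7.6,4.4,-0.004,-0.007,0.002],[-14.9,7.6,4.5,-0.004,-0.007,0.002]]
max 15.0 17.381599466102077 0.007
```

View pics/l_w.png

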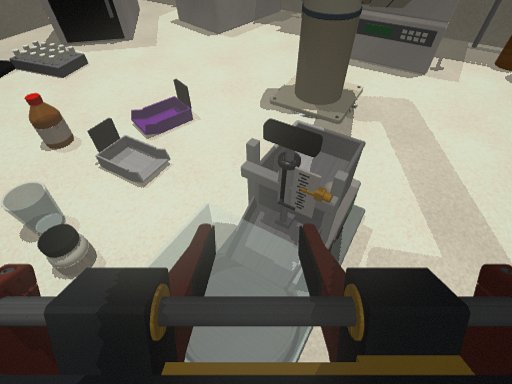

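Emit:
move_arm --pt "-15 8 8 -0.004 -0.007 0.002" --pt "-15 8 8 -0.004 -0.007 0.002" --pt "-8 4 8 -0.004 -0.007 0.002"

```text
t: 16.97
ee_pos: [681.0, 228.1, 237.3]
orientation: [0.561, -2.067, 0.316]
ft_force: [-0.4, 0.1, -0.7]
width: 52.6
```

Run:
```python
from h import *
o=ctrl.get_obs(); print(o['ee_pos'])
d=grab('wrist','w8'); cv2.imwrite('pics/m_w.png',d['bgr'])
x0,y0,x1,y1,s=235,80,345,190,6
c=cv2.resize(d['bgr'][y0:y1,x0:x1],None,fx=s,fy=s,interpolation=cv2.INTER_CUBIC)
for x in range(240,x1,10): cv2.putText(c,str(x),(int((x-x0+.5)*s)-8,10),0,.35,(0,0,255))
for y in range(y0,y1,10): cv2.putText(c,str(y),(0,int((y-y0+.5)*s)+4),0,.35,(0,0,255))
cv2.imwrite('pics/m_c.png',c)
```

```text
[681.02240508 228.12690823 237.25305815]
```

View pics/m_w.png

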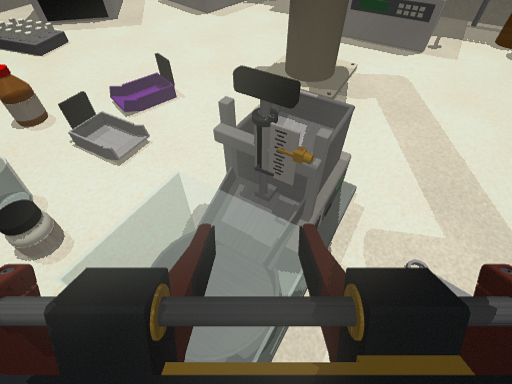

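View pics/m_c.png

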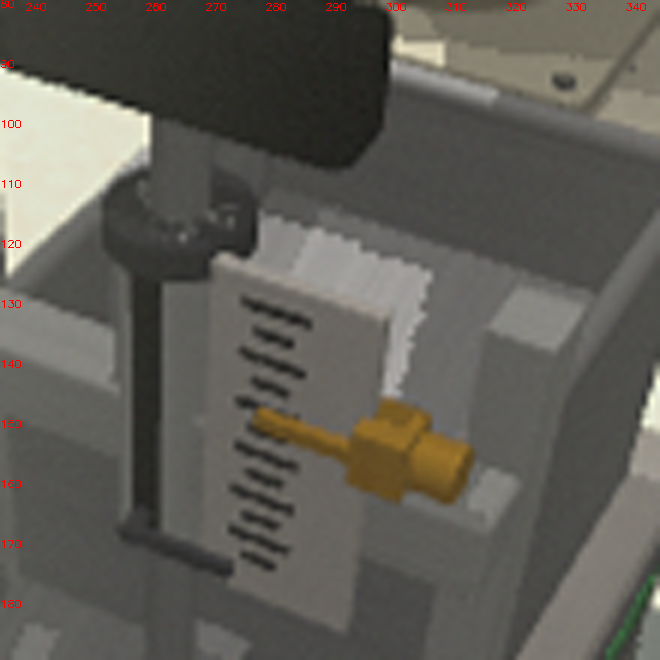

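Run:
```python
from h import *
np.set_printoptions(suppress=True,precision=1)
d=np.load('pics/w8.npz'); P=d['xyz']; B=d['bgr'].astype(int); hsv=cv2.cvtColor(d['bgr'],cv2.COLOR_BGR2HSV)
# plate pts: light pixels within polygon
poly=np.array([[272,124],[298,133],[292,182],[272,172]]); m=np.zeros(P.shape[:2],np.uint8); cv2.fillPoly(m,[poly],1)
br=(hsv[...,1]>120)
k=(m>0)&(B.max(-1)>95)&~cv2.dilate(br.astype(np.uint8),np.ones((5,5))).astype(bool)
q=P[k]; c=np.median(q,0); n=np.linalg.svd(q-q.mean(0),full_matrices=False)[2][2]; print('plate',k.sum(),c,n, np.std((q-q.mean(0))@n))
r=q; xf=np.polyfit(q[:,1],q[:,0],1); print('x=f(y)',xf)
def pl(u,v,off=0):
    o,ry=ray(d,u,v); # vertical plane x=xf0*y+xf1+off
    t=(xf[0]*o[1]+xf[1]+off-o[0])/(ry[0]-xf[0]*ry[1]); return o+t*ry
print('plate top corners',pl(271,122.5),pl(299,133.5))
for off in (0,2,4): print(off,'brass tip',pl(277.3,149,off),'ptr tip',pl(273,174.5,off), 'ptr root',pl(256,167.5,off))
print('depth brass', [P[v,u] for u,v in [(278,149),(279,149),(280,150),(284,151),(288,152)]])
print('depth ptr', [P[v,u] for u,v in [(258,168),(262,170),(266,171),(270,173),(272,174)]])
for u,v in [(281,131.5),(280,136),(280,140.5),(280,144),(276,146.5),(278,156),(278,160),(278.5,163),(279,167),(278,169.5),(278,173)]: print('tick',u,v,pl(u,v))
```

```text
plate 768 [561.1 191.3 210.1] [-1.  0.  0.] 0.49456427667710395
x=f(y) [  0.  559.1]
plate top corners [560.9 173.5 232.4] [561.2 202.8 231. ]
0 brass tip [561.  182.  203.7] ptr tip [561.  178.9 165.6] ptr root [560.7 156.7 165.4]
2 brass tip [563.  182.9 205.6] ptr tip [563.  179.8 167.8] ptr root [562.7 157.9 167.7]
4 brass tip [565.  183.9 207.4] ptr tip [565.  180.8 170.1] ptr root [564.7 159.1 169.9]
depth brass [array([564.1, 184.2, 206.9]), array([564. , 185.3, 207.4]), array([565.2, 186.9, 207.6]), array([564.9, 191.2, 207.9]), array([564. , 195.1, 207.8])]
depth ptr [array([567.1, 163.1, 173.1]), array([567.1, 168.2, 172.5]), array([567.2, 173.2, 173.5]), array([567.9, 178.6, 173.8]), array([567.5, 180.8, 173.1])]
tick 281 131.5 [561.  184.6 226.3]
tick 280 136 [561.  183.9 220.7]
tick 280 140.5 [561.  184.2 215.4]
tick 280 144 [561.  184.5 211.2]
tick 276 146.5 [561.  180.3 206.2]
tick 278 156 [561.  183.3 195. ]
tick 278 160 [561.  183.7 189.6]
tick 278.5 163 [561.  184.5 185.7]
tick 279 167 [561.  185.4 180.4]
tick 278 169.5 [561.  184.5 176.2]
tick 278 173 [561.  184.8 171. ]
```

Run:
```python
from h import *
np.set_printoptions(suppress=True,precision=1)
for w in ('w7','w8'):
    d=np.load(f'pics/{w}.npz'); P=d['xyz']; B=d['bgr'].max(-1); hsv=cv2.cvtColor(d['bgr'],cv2.COLOR_BGR2HSV)
    m=(B<75)&(P[...,2]>246)&(P[...,2]<278)&(abs(P[...,0]-550)<40)&(abs(P[...,1]-160)<60); q=P[m]
    print('handle',len(q),np.percentile(q,[1,50,99],axis=0).tolist(),cv2.minAreaRect(q[:,:2].astype(np.float32)))
    t=q[q[:,2]>269.5]; print('top',len(t),np.percentile(t,[2,50,98],axis=0).tolist())
    br=(hsv[...,1]>150)&(hsv[...,0]>10)&(hsv[...,0]<25)&(P[...,2]>190)&(P[...,2]<225)&(abs(P[...,0]-565)<30); b=P[br]; yy,xx=np.where(br)
    thin=b[b[:,1]<194]; print('brass',len(b),'bar',len(thin),thin.mean(0),np.percentile(thin,[5,95],axis=0).tolist())
    k=(B<70)&(P[...,2]>160)&(P[...,2]<185)&(P[...,0]>564)&(P[...,0]<575)&(P[...,1]>160)&(P[...,1]<184); b=P[k]; print('ptr',len(b),b.mean(0),np.percentile(b,[5,95],axis=0).tolist())
```

```text
handle 1326 [[544.9051398706285, 131.7081459042833, 250.4918954819147], [557.1388439751107, 164.83655629775745, 266.40253637261526], [559.0294463249002, 192.33097978436305, 272.1450067786608]] ((551.3512573242188, 161.90673828125), (61.579463958740234, 16.44264793395996), 89.2454833984375)
top 474 [[544.6134131874812, 133.0392308185267, 269.66355987895366], [552.397914705387, 164.22960091423812, 271.1349467038564], [557.4802908609673, 190.18221924109054, 272.2146399416041]]
brass 208 bar 23 [564.5 188.9 207. ] [[563.5556870089983, 184.69199037668378, 204.93134987425455], [565.3046010201084, 193.77846268122545, 208.30066739348086]]
ptr 52 [567.1 170.1 172.4] [[565.0022848147604, 160.72751152397734, 170.38339312742195], [568.303789615949, 180.2231670456809, 173.85564832763572]]
handle 1791 [[546.2653803722801, 132.138324514802, 251.06111629927798], [557.2808263885825, 165.5979582976462, 265.08301641863693], [559.0397627958163, 192.3275583979526, 271.854038490729]] ((552.0140991210938, 161.4848175048828), (15.905028343200684, 62.79683303833008), 1.4230647087097168)
top 533 [[545.9780325007667, 133.73831395649464, 269.6194648495857], [553.3280248924532, 164.68614255616194, 271.0769445711388], [557.7481098636848, 190.32126214223499, 271.9371997292779]]
brass 281 bar 32 [564.4 188.5 206.8] [[562.9310331295698, 184.2065389777862, 204.88929339192748], [565.4126532068121, 193.00904652676977, 207.98261114089033]]
ptr 61 [567.1 170.7 172.1] [[565.725515836464, 161.1557552334512, 170.09857757242384], [568.2783984444177, 180.80145118192655, 173.76697872910484]]
```

Run:
```python
from h import *
o=ctrl.get_obs(); y=R.from_rotvec(o['orientation']).as_matrix()[:,1]; print(np.degrees(np.arctan2(y[1],y[0])))
a=plan([690,230,330],tgtR(120),9)
a=plan([610,190,360],tgtR(70),9,start=a)
a=plan([551.5,161.7,340],tgtR(0.5),12,start=a)
for p,Rt in [((690,230,330),tgtR(120)),((610,190,360),tgtR(70)),((551.5,161.7,340),tgtR(.5)),((551.5,161.7,242),tgtR(.5)),((551.5,161.7,277),tgtR(.5))]: print(ik(np.array(p),Rt,o['qpos']))
```

```text
120.4774361734576
[[8.4,-0.4,-6.4,-0.001,-0.113,0.001],[7.6,-0.4,-7.3,-0.001,-0.113,0.001],[6.7,-0.4,-8.1,-0.001,-0.113,0.001],[5.8,-0.4,-8.9,-0.001,-0.113,0.001],[4.7,-0.4,-9.5,-0.001,-0.113,0.001]]
[[3.6,-0.4,-9.9,-0.001,-0.113,0.001],[2.5,-0.4,-10.3,-0.001,-0.113,0.001],[1.3,-0.4,-10.5,-0.001,-0.113,0.001],[0.1,-0.4,-10.6,-0.001,-0.113,0.001]]
max 10.6 10.630616162763097 0.113
[[9.9,0.6,-3.3,0,0,0.097],[9.9,-0.4,-3.3,0,0,0.097],[9.8,-1.3,-3.3,0,0,0.097],[9.7,-2.3,-3.3,0,0,0.097],[9.4,-3.2,-3.3,0,0,0.097]]
[[9.1,-4.1,-3.3,0,0,0.097],[8.6,-5,-3.3,0,0,0.097],[8.1,-5.8,-3.3,0,0,0.097],[7.5,-6.5,-3.3,0,0,0.097]]
max 9.9 10.512373661547613 0.097
[[3.8,-3.9,1.7,0,0,0.101],[3.4,-4.2,1.7,0,0,0.101],[2.9,-4.6,1.7,0,0,0.101],[2.4,-4.8,1.7,0,0,0.101],[1.9,-5.1,1.7,0,0,0.101]]
[[1.4,-5.2,1.7,0,0,0.101],[0.9,-5.3,1.7,0,0,0.101],[0.3,-5.4,1.7,0,0,0.101],[-0.2,-5.4,1.7,0,0,0.101],[-0.7,-5.4,1.7,0,0,0.101]]
[[-1.3,-5.3,1.7,0,0,0.101],[-1.8,-5.1,1.7,0,0,0.101]]
max 5.4 5.715767664977295 0.101
(array([ 3.05401181e-01,  4.92245325e-01,  1.27138443e+00, -1.25818815e-14,
        1.37796290e+00, -1.78899392e+00]), np.float64(3.1774168855332503e-13))
(array([ 2.83338942e-01,  3.26101722e-01,  1.45314413e+00,  6.48182347e-13,
        1.36234680e+00, -9.38391535e-01]), np.float64(1.1306577018293754e-12))
(array([2.64515723e-01, 2.34576810e-01, 1.62058541e+00, 3.80921693e-17,
       1.28643043e+00, 2.55789077e-01]), np.float64(5.684341886080802e-16))
(array([2.64515722e-01, 3.27626010e-01, 1.72633208e+00, 1.02841348e-09,
       1.08763456e+00, 2.55789074e-01]), np.float64(1.5161667003364226e-09))
(array([2.64515722e-01, 2.90574379e-01, 1.69236048e+00, 1.62196917e-09,
       1.15865779e+00, 2.55789073e-01]), np.float64(2.397278346203772e-09))
```

Emit:
move_arm --pt "12 0 -12 0 -0.113 0" --pt "10 0 -12 0 -0.113 0" --pt "8 0 -12 0 -0.113 0" --pt "6 0 -12 0 -0.113 0" --pt "5 0 -12 0 -0.113 0" --hand -1

```text
t: 17.43
ee_pos: [691.5, 235.7, 289.3]
orientation: [0.71, -2.593, 0.163]
ft_force: [0.4, 0.8, 0.9]
width: 82.8
```

Emit:
move_arm --pt "4 0 -12 0 -0.113 0" --pt "3 0 -12 0 -0.113 0" --pt "2 0 -12 0 -0.113 0" --pt "0 0 -12 0 -0.113 0" --pt "5 0 -5 0 0 0.05"

```text
t: 17.85
ee_pos: [692.8, 232.8, 358.9]
orientation: [-0.744, 3.021, 0.009]
ft_force: [0.4, 0.3, 0.9]
width: 87.8
```

Run:
```python
from h import *
o=ctrl.get_obs(); print(o['ee_pos'])
a=plan([630,200,370],tgtR(70),9)
a=plan([551.5,161.7,340],tgtR(0.5),12,start=a)
```

```text
[692.77903486 232.80538408 358.86413996]
[[7.8,0,-1.5,0.001,0.003,0.092],[7.8,-0.7,-1.4,0.001,0.003,0.092],[7.7,-1.4,-1.4,0.001,0.003,0.092],[7.5,-2.1,-1.4,0.001,0.003,0.092],[7.3,-2.8,-1.4,0.001,0.003,0.092]]
[[7,-3.5,-1.3,0.001,0.003,0.092],[6.7,-4.1,-1.3,0.001,0.003,0.092],[6.3,-4.7,-1.3,0.001,0.003,0.092],[5.8,-5.3,-1.3,0.001,0.003,0.092]]
max 7.8 7.966806135459805 0.092
[[5.1,-5.2,2.5,0,0,0.101],[4.5,-5.7,2.5,0,0,0.101],[3.9,-6.1,2.5,0,0,0.101],[3.3,-6.5,2.5,0,0,0.101],[2.6,-6.8,2.5,0,0,0.101]]
[[1.9,-7,2.5,0,0,0.101],[1.2,-7.2,2.5,0,0,0.101],[0.4,-7.3,2.5,0,0,0.101],[-0.3,-7.3,2.5,0,0,0.101],[-1,-7.2,2.5,0,0,0.101]]
[[-1.8,-7.1,2.5,0,0,0.101],[-2.5,-6.9,2.5,0,0,0.101]]
max 7.3 7.753063910480811 0.101
```

Emit:
move_arm --pt "8 0 -1 0 0.003 0.1" --pt "8 -1 -1 0 0.003 0.1" --pt "8 -1 -1 0 0.003 0.1" --pt "8 -2 -1 0 0.003 0.1" --pt "7 -3 -1 0 0.003 0.1"

```text
t: 18.27
ee_pos: [654.2, 210.0, 374.9]
orientation: [0.062, 3.115, 0.017]
ft_force: [-0.3, 0.3, 0.3]
width: 87.7
```

Emit:
move_arm --pt "7 -4 0 0 0 0.1" --pt "7 -4 0 0 0 0.1" --pt "6 -5 0 0 0 0.1" --pt "5 -5 0 0 0 0.1" --pt "5 -5 1 0 0 0.1"

```text
t: 18.68
ee_pos: [617.2, 190.4, 379.4]
orientation: [0.869, 2.989, 0.028]
ft_force: [-0.5, 1.1, -1.1]
width: 87.5
```

Emit:
move_arm --pt "4 -6 2 0 0 0.1" --pt "3 -6 2 0 0 0.1" --pt "3 -7 2 0 0 0.1" --pt "2 -7 2 0 0 0.1" --pt "1 -7 2 0 0 0.1"

```text
t: 19.1
ee_pos: [582.5, 172.0, 373.8]
orientation: [1.615, 2.66, 0.041]
ft_force: [-0.5, -0.9, 0.1]
width: 87.7
```

Run:
```python
from h import *
o=ctrl.get_obs(); print(o['ee_pos'])
a=plan([551.5,161.7,340],tgtR(0.5),7)
```

```text
[582.5125152  171.99250278 373.83663369]
[[0.8,-4.8,4.6,0.006,0,0.067],[0.5,-4.8,4.7,0.006,0,0.067],[0.1,-4.8,4.7,0.006,0,0.067],[-0.2,-4.8,4.7,0.006,0,0.067],[-0.5,-4.7,4.8,0.006,0,0.067]]
[[-0.8,-4.6,4.8,0.006,0,0.067],[-1.1,-4.6,4.8,0.006,0,0.067]]
max 4.8 6.738694235532578 0.067
```

Emit:
move_arm --pt "1 -6 5 0.006 0 0.09" --pt "0 -6 5 0.006 0 0.09" --pt "0 -6 5 0.006 0 0.09" --pt "0 -6 5 0.006 0 0.09" --pt "-1 -5 5 0.006 0 0.08"

```text
t: 19.52
ee_pos: [553.3, 159.8, 353.5]
orientation: [2.195, 2.23, 0.016]
ft_force: [0.7, 0.3, 0.3]
width: 87.9
```

Emit:
move_arm --pt "-1 -3 5 0 0 0.03" --pt "0 0 0 0 0 0"

```text
t: 19.68
ee_pos: [549.0, 157.1, 349.5]
orientation: [2.234, 2.19, 0.015]
ft_force: [0.2, 0.0, -0.5]
width: 87.9
```

Run:
```python
from h import *
o=ctrl.get_obs(); print(o['ee_pos'])
a=plan([551.5,161.7,330],tgtR(0.5),2)
d=grab('wrist','w9'); cv2.imwrite('pics/n_w.png',d['bgr'])
P=d['xyz']; B=d['bgr'].max(-1)
m=(B<75)&(P[...,2]>246)&(P[...,2]<278)&(abs(P[...,0]-550)<40)&(abs(P[...,1]-160)<60); q=P[m]; print(len(q),cv2.minAreaRect(q[:,:2].astype(np.float32)),np.median(q,0))
```

```text
[548.96316849 157.1481214  349.45650907]
[[2.3,1.1,9.7,0.008,0.001,-0.014],[2.3,1.2,9.7,0.008,0.001,-0.014]]
max 9.7 10.040916292848975 0.014
1229 ((549.7976684570312, 161.53550720214844), (63.36642074584961, 15.900396347045898), 89.3911361694336) [549.94624131 164.43387656 270.85736347]
```

View pics/n_w.png

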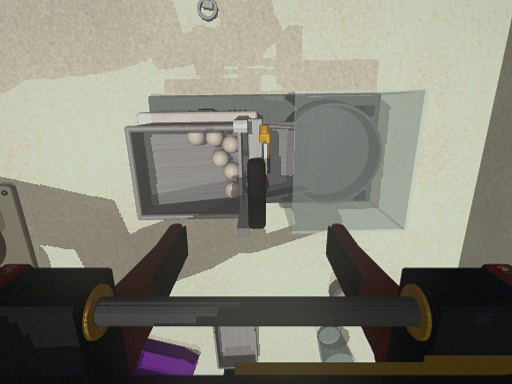

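The wrist view shows all six balls in the hopper against the shut gate: (196,137), (214,137), (230,144), (220,158), (232,171), (232,188). The T-handle is at (257,190). I'll descend onto the handle.

Emit:
move_arm --pt "4.5 2 20 0.015 0 -0.02" --pt "0 0 20 0 0 0" --pt "0 0 20 0 0 0" --pt "0 0 10 0 0 0" --pt "0 0 0 0 0 0"

```text
t: 20.15
ee_pos: [555.5, 161.3, 284.4]
orientation: [2.205, 2.225, 0.013]
ft_force: [-0.7, 0.1, 0.4]
width: 87.6
```

Run:
```python
from h import *
o=ctrl.get_obs(); print(o['ee_pos'])
a=plan([550.7,161.7,242],tgtR(0.5),3)
```

```text
[555.52441243 161.30677298 284.37152446]
[[0.2,-1.8,14.1,0.004,0,0],[0.2,-1.7,14.1,0.004,0,0],[0.1,-1.7,14.1,0.004,0,0]]
max 14.1 14.215836239912164 0.004
```

Emit:
move_arm --pt "0.3 -3 14 0.006 0 0" --pt "0.2 -2 14 0.006 0 0" --pt "0.2 -2 6 0.004 0 0" --pt "0 0 0 0 0 0"

```text
t: 20.48
ee_pos: [549.7, 162.1, 250.1]
orientation: [-2.209, -2.232, 0.002]
ft_force: [-0.5, 0.4, 0.3]
width: 87.6
```

Run:
```python
from h import *
o=ctrl.get_obs(); print(o['ee_pos'])
a=plan([550.7,161.7,242],tgtR(0.5),1)
```

```text
[549.66747393 162.08539583 250.06591779]
[[-0.4,1,8.1,-0.002,0,0.002]]
max 8.1 8.17129120763665 0.002
```

Emit:
move_arm --pt "0 1 8 -0.002 0 0" --pt "0 0 0 0 0 0"

```text
t: 20.65
ee_pos: [550.8, 162.2, 241.5]
orientation: [2.209, 2.233, 0.001]
ft_force: [-1.3, -0.9, -0.4]
width: 87.5
```

Emit:
move_arm --pt "0 0 0 0 0 0" --pt "0 0 0 0 0 0" --pt "0 0 0 0 0 0" --pt "0 0 0 0 0 0" --pt "0 0 0 0 0 0" --hand 1

```text
t: 21.07
ee_pos: [551.8, 162.4, 242.7]
orientation: [2.208, 2.233, 0.004]
ft_force: [-0.6, 0.8, -0.0]
width: 57.8
```

Run:
```python
from h import *
o=ctrl.get_obs(); print(o['ee_pos'],o['width'])
a=plan([550.7,161.7,242],tgtR(0.5),1)
```

```text
[551.80960676 162.43473036 242.70262643] 57.75720715103262
[[-0.7,-1.1,0.7,0.003,-0.001,0.002]]
max 1.1 1.4798648586948742 0.003
```

Emit:
move_arm --pt "-0.7 -1 0.5 0.003 0 0.002" --pt "0 0 0 0 0 0" --pt "0 0 0 0 0 0" --pt "0 0 0 0 0 0" --pt "0 0 0 0 0 0"

```text
t: 21.48
ee_pos: [551.0, 161.7, 242.9]
orientation: [-2.212, -2.231, -0.002]
ft_force: [0.3, 0.6, -1.0]
width: 24.7
```

Emit:
move_arm --pt "0 0 0 0 0 0" --pt "0 0 0 0 0 0" --pt "0 0 0 0 0 0" --pt "0 0 0 0 0 0"

```text
t: 21.82
ee_pos: [550.2, 161.7, 242.9]
orientation: [-2.212, -2.228, -0.0]
ft_force: [-0.9, 0.0, 0.9]
width: 15.9
```

Run:
```python
from h import *
o=ctrl.get_obs(); print(o['ee_pos'],o['width'],o['ft_force'],o['moment'])
a=plan([550.7,161.7,242],tgtR(0.5),1)
s=grab('scene','s2'); crop(s,240,185,330,265,7,'pics/o_s.png')
```

```text
[550.21379089 161.73241436 242.90679554] 15.932231159678164 [-0.93109973  0.02233637  0.90818157] [-0.14013951  0.22977545 -0.37622806]
[[0,0.5,0.9,-0.001,-0.001,-0.001]]
max 0.9 1.0295630140987 0.001
```

View pics/o_s.png

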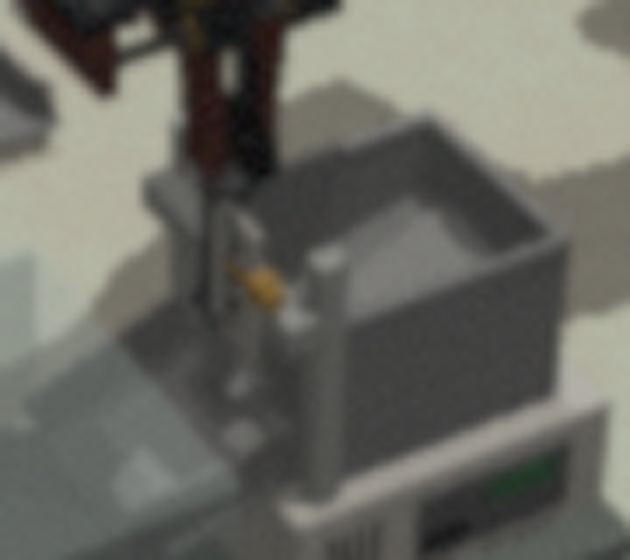

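Emit:
move_arm --pt "0 0 -6 0 0 0" --pt "0 0 -9 0 0 0" --pt "0 0 -9 0 0 0" --pt "0 0 0 0 0 0"

```text
t: 22.2
ee_pos: [550.2, 161.7, 265.8]
orientation: [-2.212, -2.227, 0.002]
ft_force: [0.8, 0.7, -3.1]
width: 15.9
```

Run:
```python
from h import *
o=ctrl.get_obs(); print(o['ee_pos'],o['width'],o['ft_force'],o['moment'])
a=plan([550.4,161.7,277.4],tgtR(0.5),1)
```

```text
[550.17445319 161.68374205 265.83369702] 15.913323048286285 [ 0.76951236  0.70939677 -3.14260113] [ 0.01807391 -0.11742654 -0.33625665]
[[0,0.2,-11.6,-0.003,-0.001,-0.002]]
max 11.6 11.60172400981854 0.003
```

Emit:
move_arm --pt "0 0 0 0 0 0" --pt "0 0 0 0 0 0"

```text
t: 22.37
ee_pos: [550.1, 161.7, 266.2]
orientation: [-2.212, -2.227, 0.002]
ft_force: [2.8, 1.3, -9.1]
width: 16.0
```

Run:
```python
from h import *
o=ctrl.get_obs(); print(o['ee_pos'],o['width'],o['ft_force'],o['moment'])
s=grab('scene','s3'); crop(s,240,185,330,265,7,'pics/p_s.png')
s=grab('side','e3'); crop(s,215,90,295,170,8,'pics/p_e.png')
```

```text
[550.148384   161.65561858 266.24916969] 16.023673633657317 [ 2.76717536  1.31237009 -9.07646919] [ 0.10029159 -0.42342121 -0.30160497]
```

View pics/p_s.png

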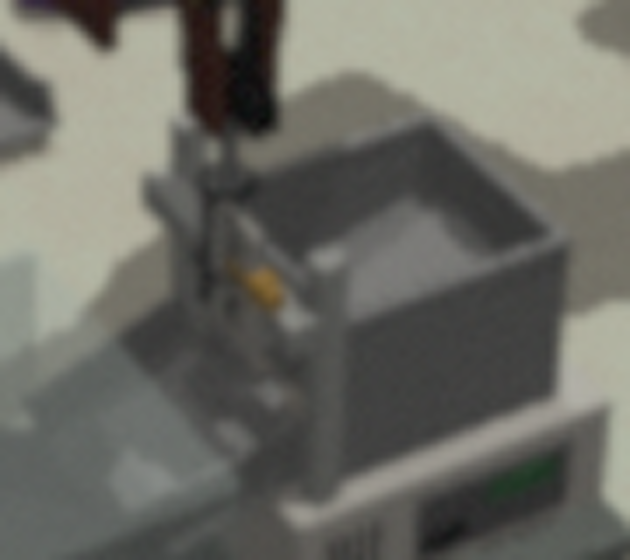

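The rod is following, with about 9 N on the tool. I'll go on to the mark.

Emit:
move_arm --pt "0 0 -7 0 0 0" --pt "0 0 -4 0 0 0" --pt "0 0 0 0 0 0" --pt "0 0 0 0 0 0"

```text
t: 22.8
ee_pos: [550.1, 161.7, 275.7]
orientation: [-2.212, -2.227, 0.003]
ft_force: [3.4, 2.3, -10.5]
width: 16.1
```

Run:
```python
from h import *
o=ctrl.get_obs(); print(o['ee_pos'],o['width'],o['ft_force'],o['moment'])
a=plan([550.4,161.7,277.4],tgtR(0.5),1)
```

```text
[550.09631571 161.67079495 275.65500059] 16.065138509421864 [  3.4272354    2.26867909 -10.47524879] [ 0.15623525 -0.64300112 -0.33939976]
[[0,0.3,-1.7,-0.004,-0.001,-0.002]]
max 1.7 1.7262676501632068 0.004
```

Emit:
move_arm --pt "0 0 -1.7 0 0 0" --pt "0 0 0 0 0 0" --pt "0 0 0 0 0 0" --pt "0 0 0 0 0 0" --pt "0 0 0 0 0 0"

```text
t: 23.22
ee_pos: [550.1, 161.7, 276.3]
orientation: [-2.212, -2.226, 0.004]
ft_force: [3.9, 1.7, -10.4]
width: 15.6
```

Emit:
move_arm --pt "0 0 0 0 0 0" --pt "0 0 0 0 0 0" --pt "0 0 0 0 0 0" --pt "0 0 0 0 0 0" --pt "0 0 0 0 0 0"

```text
t: 23.63
ee_pos: [550.1, 161.7, 276.2]
orientation: [-2.212, -2.227, 0.004]
ft_force: [3.5, 1.6, -10.7]
width: 16.0
```

Run:
```python
from h import *
o=ctrl.get_obs(); print(o['ee_pos'],o['width'],o['ft_force'])
for n in ('scene','side'):
  for k in range(2): d=grab(n,f'{n}5')
s=np.load('pics/scene5.npz'); e=np.load('pics/side5.npz'); w=grab('wrist','w10')
def cr(d,x0,y0,x1,y1,k,f):
    c=cv2.convertScaleAbs(cv2.resize(d['bgr'][y0:y1,x0:x1],None,fx=k,fy=k,interpolation=cv2.INTER_CUBIC),alpha=1.4); cv2.imwrite(f,c)
cr(s,200,190,330,300,6,'pics/q_s.png'); cr(e,210,110,340,210,6,'pics/q_e.png'); cv2.imwrite('pics/q_w.png',w['bgr'])
```

```text
[550.08313584 161.69406242 276.23361454] 15.997389046898626 [  3.54966638   1.58195074 -10.69929528]
```

View pics/q_s.png

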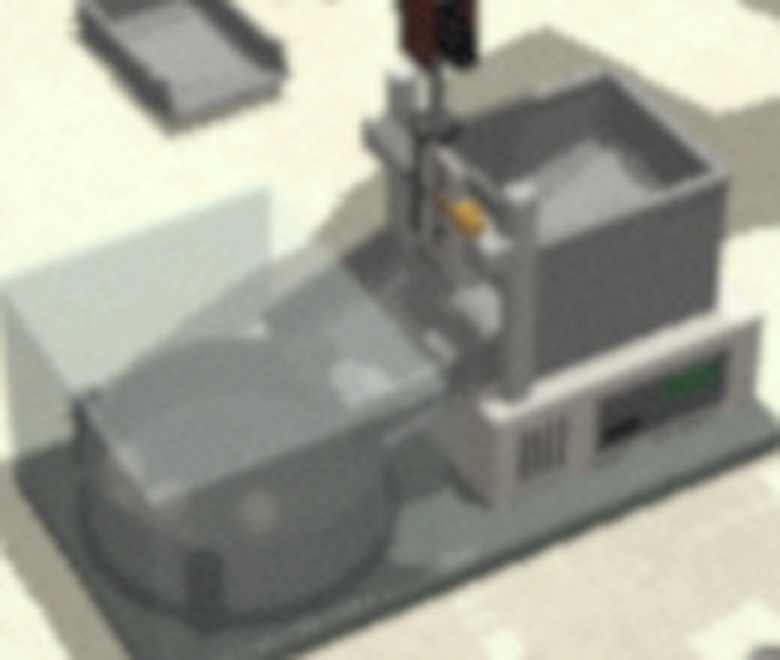

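View pics/q_e.png

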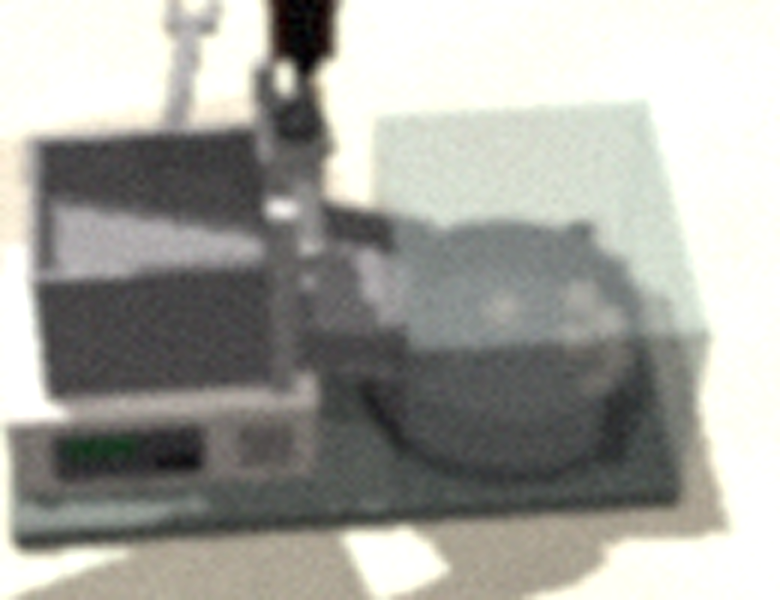

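View pics/q_w.png

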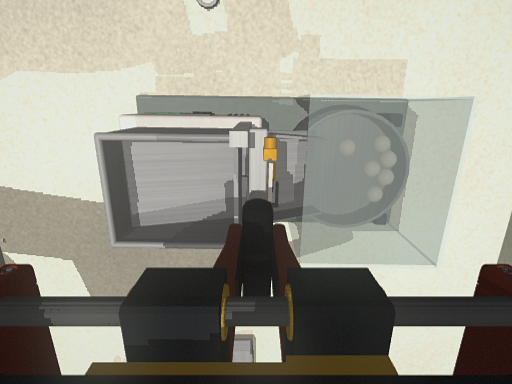

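All six balls are in the bowl: wrist pixels (348,147), (382,144), (388,159), (373,169), (386,177), (375,194). The hopper is empty. Next I check how level the two pointers are.

Run:
```python
from h import *
np.set_printoptions(suppress=True,precision=1)
d=np.load('pics/w10.npz'); P=d['xyz']
x0,y0,x1,y1,s=245,125,300,215,7
c=cv2.convertScaleAbs(cv2.resize(d['bgr'][y0:y1,x0:x1],None,fx=s,fy=s,interpolation=cv2.INTER_CUBIC),alpha=1.8)
cv2.imwrite('pics/r_w.png',c)
S=np.load('pics/scene5.npz'); c=cv2.convertScaleAbs(cv2.resize(S['bgr'][200:245,255:295],None,fx=14,fy=14,interpolation=cv2.INTER_CUBIC),alpha=2.2); cv2.imwrite('pics/r_s.png',c)
hsv=cv2.cvtColor(d['bgr'],cv2.COLOR_BGR2HSV)
br=(hsv[...,1]>130)&(hsv[...,0]>10)&(hsv[...,0]<25); 
for v in range(150,212,4): print(v,[(u,P[v,u].round(0).tolist(),int(d['bgr'][v,u].max())) for u in (268,271,274,277,280)])
```

```text
150 [(268, [558.0, 209.0, 211.0], 224), (271, [561.0, 209.0, 213.0], 222), (274, [563.0, 209.0, 212.0], 222), (277, [574.0, 192.0, 91.0], 114), (280, [578.0, 191.0, 89.0], 110)]
154 [(268, [558.0, 206.0, 213.0], 225), (271, [561.0, 206.0, 212.0], 220), (274, [563.0, 206.0, 212.0], 216), (277, [574.0, 187.0, 91.0], 117), (280, [578.0, 186.0, 89.0], 113)]
158 [(268, [558.0, 203.0, 212.0], 184), (271, [561.0, 203.0, 212.0], 182), (274, [563.0, 203.0, 213.0], 215), (277, [574.0, 182.0, 90.0], 114), (280, [578.0, 181.0, 89.0], 110)]
162 [(268, [558.0, 201.0, 222.0], 110), (271, [560.0, 203.0, 228.0], 111), (274, [564.0, 199.0, 207.0], 127), (277, [574.0, 177.0, 90.0], 116), (280, [578.0, 177.0, 90.0], 116)]
166 [(268, [558.0, 199.0, 224.0], 103), (271, [560.0, 200.0, 232.0], 228), (274, [564.0, 195.0, 208.0], 124), (277, [574.0, 172.0, 90.0], 115), (280, [578.0, 171.0, 89.0], 113)]
170 [(268, [558.0, 196.0, 226.0], 133), (271, [560.0, 197.0, 231.0], 229), (274, [564.0, 192.0, 207.0], 125), (277, [575.0, 166.0, 89.0], 114), (280, [578.0, 166.0, 90.0], 115)]
174 [(268, [558.0, 193.0, 227.0]
[... 1028 characters left out ...]
9)]
198 [(268, [558.0, 175.0, 230.0], 137), (271, [561.0, 175.0, 231.0], 138), (274, [572.0, 130.0, 90.0], 118), (277, [567.0, 167.0, 206.0], 63), (280, [580.0, 129.0, 89.0], 113)]
202 [(268, [556.0, 192.0, 289.0], 36), (271, [568.0, 125.0, 92.0], 102), (274, [572.0, 125.0, 91.0], 99), (277, [567.0, 164.0, 207.0], 61), (280, [580.0, 124.0, 90.0], 112)]
206 [(268, [556.0, 192.0, 296.0], 39), (271, [558.0, 190.0, 290.0], 42), (274, [565.0, 160.0, 206.0], 64), (277, [567.0, 160.0, 206.0], 58), (280, [580.0, 118.0, 87.0], 94)]
210 [(268, [556.0, 191.0, 301.0], 41), (271, [557.0, 190.0, 298.0], 36), (274, [572.0, 113.0, 90.0], 93), (277, [576.0, 113.0, 90.0], 86), (280, [580.0, 113.0, 89.0], 80)]
```

View pics/r_w.png

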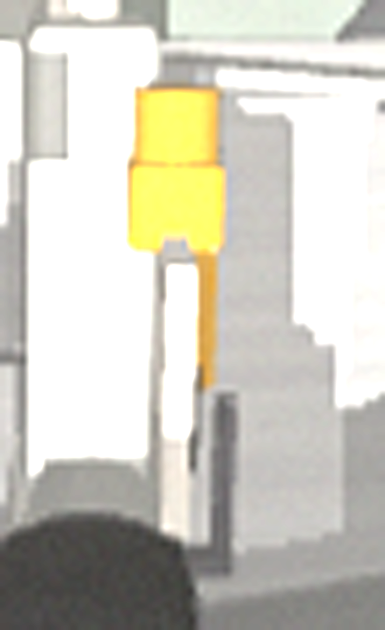

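View pics/r_s.png

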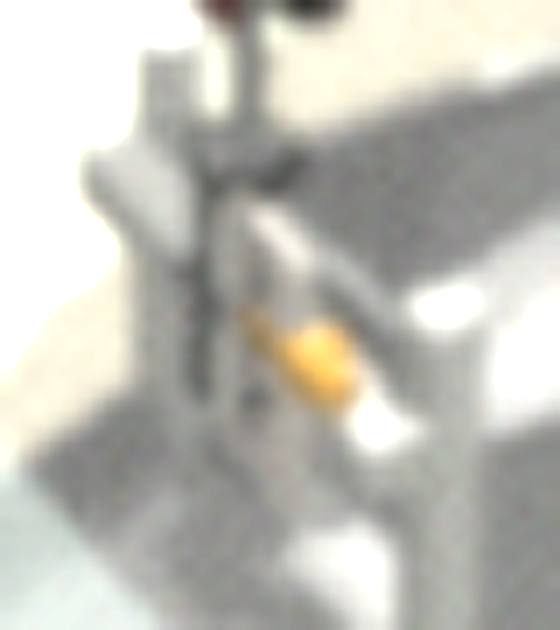

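Run:
```python
from h import *
np.set_printoptions(suppress=True,precision=2)
a=[];b=[]
for k in range(4):
    d=grab('wrist'); P=d['xyz']
    x=P[164:179,274,2]; y=P[182:207,277,2]; y2=P[182:200,276:279,2].ravel()
    a.append(np.median(x)); b.append(np.median(y)); print(x.mean(),y.mean(),np.median(y2),P[164:179,274,0].mean(),P[182:207,277,0].mean())
print(ctrl.get_obs()['ee_pos'])
# same in w8: top edge? compare brass & ptr mean over central pixel line
```

```text
207.61105760351273 nan nan 563.8093629475388 nan
207.62363046545727 206.17929127351502 206.1457194468046 563.808423391758 566.9589641339796
207.84606641523663 nan nan 563.7948323549725 nan
207.55214549545184 205.96470424559772 205.91106893792215 563.8127372502335 566.9746825874963
[550.09 161.66 276.22]
```

Emit:
move_arm --pt "0 0 -1.8 0 0 0" --pt "0 0 -0.4 0 0 0" --pt "0 0 0 0 0 0" --pt "0 0 0 0 0 0" --pt "0 0 0 0 0 0"

```text
t: 24.5
ee_pos: [550.1, 161.7, 278.4]
orientation: [-2.212, -2.226, 0.004]
ft_force: [4.3, 1.2, -10.8]
width: 15.8
```

Emit:
move_arm --pt "0 0 0.8 0 0 0" --pt "0 0 0 0 0 0" --pt "0 0 0 0 0 0" --pt "0 0 0 0 0 0" --pt "0 0 0 0 0 0"

```text
t: 24.92
ee_pos: [550.1, 161.7, 277.6]
orientation: [-2.212, -2.226, 0.004]
ft_force: [3.2, 1.2, -10.2]
width: 16.3
```

Run:
```python
from h import *
for k in range(5):
    d=grab('wrist'); P=d['xyz']
    print(np.nanmean(P[164:179,274,2]),np.nanmean(P[182:207,277,2]),np.nanmedian(P[182:200,276:279,2]))
o=ctrl.get_obs();print(o['ee_pos'],o['ft_force'],o['width'])
```

```text
207.47414538282007 207.33746404691024 207.44949894102456
207.72061939880487 207.5283160852678 207.27170910217063
207.30961677342336 207.39166815095479 207.19794747698126
207.44206583182537 207.40414217741613 207.39611829435486
207.5099664809283 207.47713482397427 207.31208018369642
[550.08146323 161.66379799 277.54844421] [  3.37641981   0.91289387 -10.82666297] 16.012127619261808
```

The two tips are now level to within 0.2 mm. One last look at the whole scene before handing in.

Run:
```python
from h import *
w=grab('wrist'); s=grab('side'); c=np.hstack([w['bgr'][80:300,90:480],np.zeros((220,4,3),np.uint8),s['bgr'][120:340,150:400]]); cv2.imwrite('pics/t.png',c)
print(c.shape,ctrl.get_obs()['ee_pos'])
```

```text
(220, 644, 3) [550.07985217 161.66619428 277.55264118]
```

View pics/t.png

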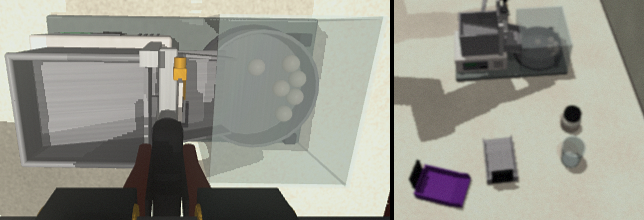

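The picture shows six balls in the bowl (around 258–298, 62–114), an empty hopper, and the empty tray upright on the bench at (500,160). The bystanders in view have not moved.

```bash
python3 -c "
from workcell import ctrl
print(ctrl.close_job()); o=ctrl.get_obs(); print(o['t'],o['ee_pos'],o['width'])"
```

```text
the job is handed in; nothing more can be done
None
the job is handed in; nothing more can be done
```

I tipped all six balls into the hopper with the gate shut and set the empty tray upright on the bench. I then pulled the rod up to the brass mark and handed the job in at about 25 s, still holding it there.

**Last checks before hand-in:**
- **Rod at the mark:** the wrist camera's depth reading put the brass tip at about 207.5 mm and the rod's pointer at about 207.4 mm, level to within 0.2 mm. The arm had risen 34.6 mm from the shut position, matching the roughly 34.5 mm I measured beforehand from the scale.
- **Hold:** the handle was gripped at 16 mm opening with about 10.8 N of spring pull, and the position was steady with no slip seen.
- **Balls:** all six were in the bowl and the hopper was empty.
- **Surroundings:** the tray was upright. The purple tray, beaker and jar were in place in the last picture. The amber bottle and spanner were outside it, but the arm never came near them after they were last seen.

- **Overshoot:** the final height correction briefly took the rod about 1 mm above the mark before I brought it back.
- **Set-down force:** the largest contact force I saw was about 22 N, when setting the tray down.

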